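# Find and mark the high spot of an out-of-round wheel

### The arm

A 6-joint arm with a two-finger parallel gripper is mounted at the origin on the work surface. World frame = base frame: x ahead of the robot, y to its left, z up, the work surface at z = 0. Lengths are in m, angles in degrees, forces in N, time in s.
With the tool pointing down it reaches from about 0.25 to 0.725 m from the base axis. Payload 9.7 kg.
Tool frame: the origin (TCP) lies midway between the tips of the shut fingers; the grasp point (between the pads) lies 19 mm behind it; y points along the fingers, x is the direction in which the jaws open and shut, and the axes are right-handed (so a half turn about y gives the same grasp; the last joint's range is limited). The gripper opens to 85 mm and grips with 20 to 120 N. Pads are 22 mm wide; open, the fingers measure 114 mm over their backs; the gripper's body (76 mm by 85 mm) begins 54 mm behind the grasp point. The pads swing forward as they close: fully open they stand 13 mm farther back than shut.
Start: joints at [-67.838, 4.979, 10.078, 95.1, 0, 90], TCP at [0.207, -0.509, 0.231] pointing down, gripper open.
Joint ranges: [-179.16, 179.16], [-48.56, 103.87], [-65.8, 70.77], [-126.05, 130.52], [-82.76, 87.17], [-180, 180]. Speed limits (degrees/s): [127.2, 127.2, 147.25, 180, 180, 180].

### API

Orientations are given as [roll, pitch, yaw] about the fixed x, y, z axes, in that order (R = Rz(yaw) Ry(pitch) Rx(roll)).
In Python, from workcell import get_obs, camera, job_done gives the robot as it stands.
- The arm moves only by the tool play_rows, never from a script. Its argument "moves" is a list of rows, each a list of 3 entries, a list of its own where there are three numbers: the turn, a rotation vector about the tool's x, y, z in degrees, then the shift along the tool's x, y, z in m, then the opening in per cent of the stroke, from 0 (shut) to 100 (fully open). A call has exactly 5 rows; each row is the pose to reach, as a shift and turn from the pose commanded when the call began, along the tool's axes at that moment; what a row does not reach only later rows make up. A row lasts 1/10 s, in which the tool goes at most 50 mm and 8.59 degrees, less where a joint would pass 70% of its speed; a pose out of reach is approached as far as the arm can. A call with a gripper value outside its range is refused whole. The fingers move at their own pace and stop on an object; "grip_force" is the grip in N (left out, the last holds). Time passes only in rows, so rows that repeat a pose let the fingers close, or fill a call up. It gives the time, the measured TCP pose, the force and the opening at its end, in the units of the state.
- get_obs(): the state, without advancing time (a new reading comes with each control period).
- camera(name): name is "scene" or "side" or "wrist"; returns a dict with "img" (384x512x3 uint8, red, green, blue), "fov_y" (degrees; the focal length in pixels is half the picture's height over the tangent of half this angle, whatever the lens; pixels are square), "cx", "cy" (the principal point, pixels), "k1" (the pictures are not rectified: a ray, as slopes to the right and down, at radius r is drawn at 1 + k1 r^2 times it, then the intrinsics apply), "world_from_camera" (4x4, takes a point from camera to world coordinates). Camera axes: x right, y up, looking along -z (the intrinsics and any distortion apply to the point x, -y, -z); pixel columns grow to the right and rows downward; lengths in m; the calibration is good to about 2 mm. A picture is of the moment at which its call begins. There is no depth.
- job_done(): hands the job in, once; it reports no verdict.
The state is a dict: "time": time; "q": joint angles; "qd": joint speeds; "joint_efforts": joint torques, N m; "ee_pos": TCP position; "tcp_rot": TCP orientation; "wrist_force": force on the tool from outside, world axes, zero at the start; "torque": the same for the moment, N m; "opening": finger opening in m.
Only numpy, scipy, OpenCV 4.12 (cv2) and the standard library are available. Lean on these libraries where they do the work, as an engineer would, in place of code of your own. Each camera call takes 0.05 s, during which the arm holds its last target.

### The job

Push the pupil's wooden wheel round slowly and lightly by its crank peg (up to a whole turn or more) to find where its rim stands out farthest against the spring feeler; there is also a lesser bump. Stop it with the highest spot at the feeler and let go, then press the black marking plunger fully down there, gently, and release it, so that the wheel is left standing at its high spot. Mark nowhere else, do not touch the feeler, do not lean hard on anything, and leave the other things where they are.

Things in the scene. Friction and masses are not known exactly. Their poses are not given: they have to be found in the camera images.
- jig: Fixed jig: plywood board x -120 to 120, y -120 to 200, 18 thick, about its origin, which lies under the board on the wheel's upright spindle; z up, y from spindle to feeler. The flat plywood wheel, 200 across, lies 26 to 44 above the desk. An aluminium block (50 wide, y 125 to 161, 52 high) carries a bridge 16 wide over the rim (y 83 to 161, 55 to 65 above the desk).
- crank: Crank bar clamped on the wheel, 26 wide, top 50 above the desk, 20 behind to 65 ahead of the axis; nut on the axis 22 across, up to 57. Origin on the spindle at desk height, x towards the peg: its yaw is the wheel's angle. Turns endlessly either way, stays where left. Push on the peg: about 1 N on round rim, rising to 3 or 4 N up the lesser bump and 5 N or more up the high spot, falling away past the top; over 20 N or over 2 rad/s is rough.
- peg_top (a point): Centre of the top of the crank's upright wooden peg, a freely spinning sleeve 16 in diameter, 50 from the axis, 51 to 96 above the desk; the wheel is pushed by it. The rim has a high spot (about 3 proud, 30 degrees to either side of its top) and a lesser bump (1.7 proud); where they lie relative to the peg differs each time and is not marked (the six dark dots mean nothing).
- feeler: Steel spring feeler: rod 8 thick along the jig's y, 35 above the desk, its ball tip (10 across) pressed on the rim, a collar 20 across at its tail 86 behind. Origin: centre of the ball, on the jig's y axis, 104.8 from the spindle where the rim is round, 106.5 at the lesser bump, 107.9 at the high spot. Spring 2 N per mm. Not to be touched.
- marker (a joint): Travel of the marking plunger, m: 0 up, 0.007 fully down on the rim. A spring returns it; it takes about 2 N to start and 5.5 N to be fully down, where it meets a hard stop.
- marker_top (a point): Centre of the top of the plunger's black plastic cap, 24 in diameter, on the bridge over the wheel's rim, 94 from the spindle axis straight towards the feeler. It is 86 above the desk when up, 79 when fully down; it is pressed straight down.
- sharpener: Bystander: metal pencil sharpener, 26 x 18 x 14, on the jig's board; origin under its centre.
- screw_pot: Bystander: little white plastic pot, 36 across, 24 high, on the jig's board; origin under its centre.
- mug: Bystander: plastic mug, 80 across, 92 high; origin under its centre.
- stapler: Bystander: stapler, 125 x 34 x 42; origin under its centre.
- blank_wheel: Bystander: small plywood disc, 110 across, 18 thick, lying flat on the desk; origin under its centre.
- tape_roll: Bystander: roll of tape, 90 across, 24 high, lying flat; origin under its centre.
- eraser: Bystander: whiteboard eraser, 50 x 110 x 32; origin under its centre.
- glue_stick: Bystander: upright glue stick, 30 across, 95 high; origin under its centre.

How it is judged:
By the outcome, as a careful person would: the job done as asked, in the order asked, and still so for the second after the job is handed in, with the robot touching nothing.
It also fails if it takes over 72 s, if anything falls off the work surface, if the arm or the gripper's body presses on something with over 40 N, if the wrist force passes 120 N, or if a joint passes its speed limit or range.

## Working session

There is one attempt and no reset: what is moved stays moved. The work goes in short steps, Python scripts to look and compute and a tool call to move; the robot and the scene stay as the last step left them, time stands still between calls to the robot, and variables do not carry over. Pictures are saved under pics/ and viewed, and the job is handed in when it is done.

Besides the shell and the picture viewer there is one more tool, called after ">>>" by a JSON object that holds its "op" and its "data", one argument or row to a line. play_rows: Moves the arm, as the interface text tells. Its arguments: {"type":"object","properties":{"moves":{"type":"array"},"grip_force":{"type":"number"}},"required":["moves"]}

```bash
mkdir -p pics; ls
python3 - <<'E'
from workcell import get_obs, camera
import cv2, numpy as np
o=get_obs(); print(o)
for n in ("scene","side","wrist"):
    c=camera(n); cv2.imwrite(f"pics/{n}0.png",c["img"][:,:,::-1])
    print(n,c["fov_y"],c["cx"],c["cy"],c["k1"]); print(np.round(c["world_from_camera"],4).tolist())
E
```

```text
pics
{'time': 0.0, 'q': array([-6.78385162e+01,  5.01221278e+00,  1.00335178e+01,  9.50991381e+01,
        5.05235818e-04,  9.00004478e+01]), 'qd': array([-0.08068544,  0.03733927, -0.00683936,  0.01963643,  0.01786681,
        0.10482151]), 'joint_efforts': array([-1.82041873e-03, -5.20377874e+01,  4.64814055e+01,  1.60422223e-02,
       -1.61674907e-04, -1.58222448e-06]), 'ee_pos': array([ 0.20738541, -0.50915391,  0.23056401]), 'tcp_rot': array([-8.99994954e+01,  7.78330175e-02, -6.78389640e+01]), 'wrist_force': array([ 0.40097188,  0.36681894, -0.28492485]), 'torque': array([-0.00987286,  0.0147412 , -0.04470264]), 'opening': 0.08570010242419338}
scene 53.11337672377588 252.93001889623156 190.3776961567767 -0.05393751858514255
[[-0.7747, -0.4294, 0.4641, 1.0542], [0.6322, -0.5358, 0.5597, 0.6085], [0.0083, 0.7271, 0.6865, 0.8172], [0.0, 0.0, 0.0, 1.0]]
side 43.34277703372274 252.71860598285085 195.20842736229014 -0.1869256324520551
[[-0.947, 0.198, -0.2531, 0.1418], [-0.3211, -0.5513, 0.77, 1.2723], [0.0129, 0.8105, 0.5857, 1.0304], [0.0, 0.0, 0.0, 1.0]]
wrist 67.92881152632164 255.46282765749734 184.48773789291704 -0.06005356020532107
[[0.3769, 0.8749, 0.3042, 0.2864], [-0.9263, 0.3564, 0.1227, -0.4782], [-0.0011, -0.3281, 0.9447, 0.373], [0.0, 0.0, 0.0, 1.0]]
```

View pics/scene0.png

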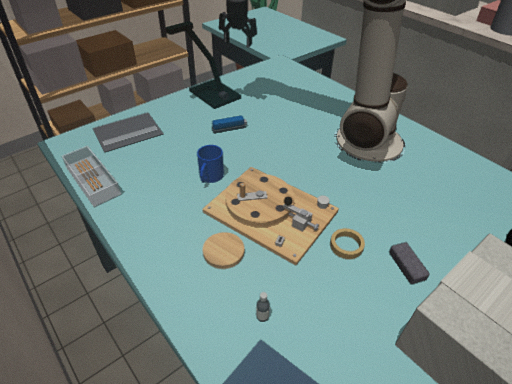

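View pics/side0.png

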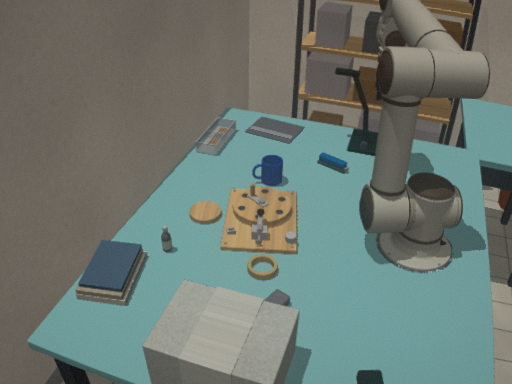

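View pics/wrist0.png

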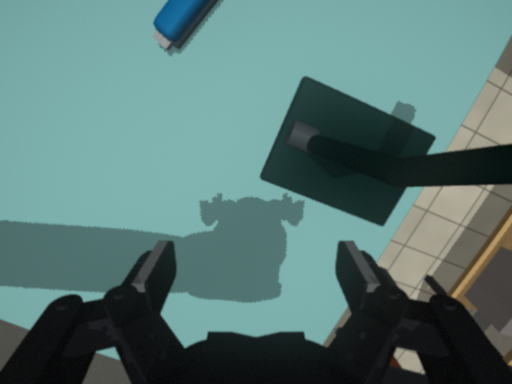

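```bash
cat > h.py <<'E'
from workcell import get_obs, camera
import cv2, numpy as np
from scipy.spatial.transform import Rotation as R
def K(c):
    H=c["img"].shape[0]; f=H/2/np.tan(np.radians(c["fov_y"]/2))
    return np.array([[f,0,c["cx"]],[0,f,c["cy"]],[0,0,1]]),np.array([c["k1"],0,0,0,0.])
def ext(c):
    T=np.array(c["world_from_camera"]); D=np.diag([1,-1,-1.]); 
    Rwc=T[:3,:3]@D; return Rwc,T[:3,3]
def ray(c,px):
    k,d=K(c); u=cv2.undistortPoints(np.array(px,float).reshape(-1,1,2),k,d).reshape(-1,2)
    Rw,o=ext(c); return o,(np.c_[u,np.ones(len(u))]@Rw.T)
def plane(c,px,z):
    o,d=ray(c,px); return o+d*((z-o[2])/d[:,2])[:,None]
def proj(c,P):
    k,d=K(c); Rw,o=ext(c); Rc=Rw.T
    return cv2.projectPoints(np.array(P,float).reshape(-1,1,3),cv2.Rodrigues(Rc)[0],-Rc@o,k,d)[0].reshape(-1,2)
def tri(cs,ps):
    A=np.zeros((3,3));b=np.zeros(3)
    for c,p in zip(cs,ps):
        o,d=ray(c,[p]); d=d[0]/np.linalg.norm(d[0]); M=np.eye(3)-np.outer(d,d); A+=M;b+=M@o
    return np.linalg.solve(A,b)
def crop(c,x0,y0,x1,y1,s,name):
    im=cv2.resize(c["img"][y0:y1,x0:x1,::-1],None,fx=s,fy=s,interpolation=cv2.INTER_CUBIC); cv2.imwrite("pics/"+name,im)
E
python3 - <<'E'
from h import *
c=camera("scene"); crop(c,195,160,345,265,5,"sc1.png")
c=camera("side"); crop(c,215,150,305,285,4.4,"sd1.png")
E
```

```text
(no output)
```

View pics/sc1.png

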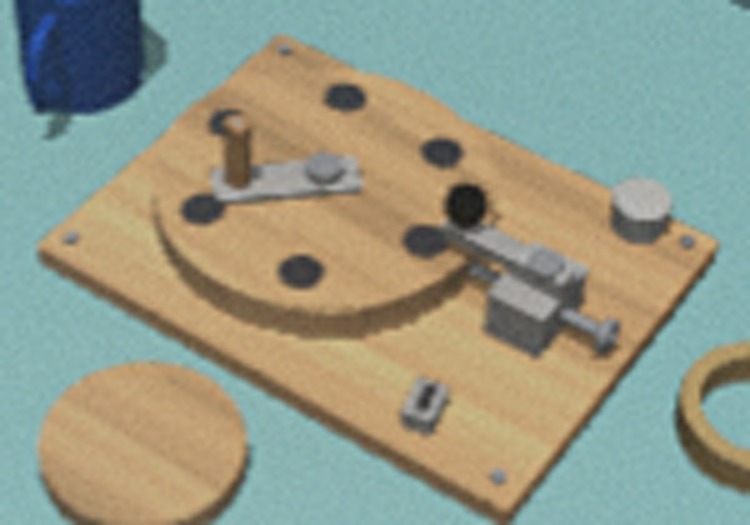

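View pics/sd1.png

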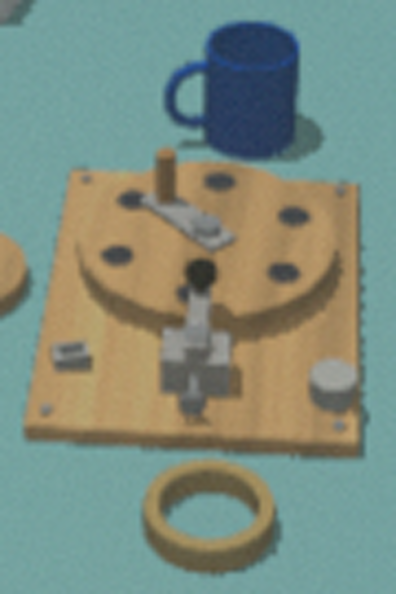

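Run:
```python
from h import *
s=camera("scene"); d=camera("side")
S=lambda p:np.array(p)/5+[195,160]-0.4
D=lambda p:np.array(p)/4.4+[215,150]-0.4
# corners order: (-120,-120)?(left in scene)
for n,a,b in [("L",(38,250),(72,170)),("T",(280,37),(358,183)),("R",(716,243),(360,440)),("B",(505,512),(28,430))]:
    print(n,plane(s,[S(a)],.018)[0],plane(d,[D(b)],.018)[0])
for n,a,b,z in [("peg",(237,124),(166,153),.096),("nut",(327,163),(207,224),.057),("cap",(466,190),(202,264),.086),("sharp",(432,390),(72,350),.032),("pot",(642,193),(334,377),.042)]:
    print(n,plane(s,[S(a)],z)[0],plane(d,[D(b)],z)[0],tri([s,d],[S(a),D(b)]))
```

```text
L [ 0.67868124 -0.07198014  0.018     ] [ 0.6679682  -0.07315487  0.018     ]
T [ 0.45001786 -0.13330587  0.018     ] [ 0.43943148 -0.13555444  0.018     ]
R [0.36921475 0.16941939 0.018     ] [0.3585161  0.16882382 0.018     ]
B [0.59679986 0.229878   0.018     ] [0.58341635 0.23730961 0.018     ]
peg [ 0.5750168  -0.01727662  0.096     ] [ 0.56709441 -0.01556419  0.096     ] [ 0.57011362 -0.02382855  0.08930469]
nut [0.52922763 0.00726909 0.057     ] [0.52410521 0.01124573 0.057     ] [0.52610139 0.00384004 0.05189387]
cap [0.50386424 0.09389805 0.086     ] [0.5010895  0.09673327 0.086     ] [0.50214304 0.09246597 0.08316944]
sharp [0.58029915 0.15527761 0.032     ] [0.57927962 0.15971734 0.032     ] [0.58006008 0.15553166 0.02994428]
pot [0.39293872 0.12856072 0.042     ] [0.38794379 0.13630694 0.042     ] [0.38922795 0.12662644 0.03579174]
```

```bash
cat >> h.py <<'E'
def delta(p1,yaw1):
    o=get_obs(); R0=R.from_euler('xyz',o["tcp_rot"],degrees=True); R1=R.from_euler('xyz',[-90,0,yaw1],degrees=True)
    t=(R0.inv()*R1).as_rotvec(degrees=True); s=R0.inv().apply(np.array(p1)-o["ee_pos"])
    print("turn",np.round(t,2).tolist(),"shift",np.round(s,4).tolist(), "t",o["time"],"q",np.round(o["q"],1).tolist(),"yaw",o["tcp_rot"][2].round(2),"F",np.round(o["wrist_force"],2))
E
python3 -c "
from h import *
delta([.44,0,.27],-90)"
```

```text
turn [0.0, 22.16, -0.02] shift [-0.384, -0.0388, 0.4075] t 0.35 q [-67.8, 5.0, 10.1, 95.1, -0.0, 90.0] yaw -67.84 F [-0.23  0.4  -0.03]
```

>>> {"op": "play_rows", "data": {
  "moves": [
    [[0,9,0],[-0.04,-0.004,0.04],50],
    [[0,15,0],[-0.07,-0.008,0.075],40],
    [[0,22,0],[-0.105,-0.012,0.11],26],
    [[0,22,0],[-0.14,-0.016,0.15],26],
    [[0,22,0],[-0.175,-0.02,0.185],26]
  ]
}}

```text
time: 0.85
ee_pos: [0.311, -0.2809, 0.251]
tcp_rot: [-90.0, -0.0, -89.9]
wrist_force: [1.4, -0.1, 0.6]
opening: 0.0221
```

```bash
python3 -c "
from h import *
delta([.44,0,.27],-90)"
```

```text
turn [-0.03, 0.11, 0.02] shift [-0.2806, -0.019, 0.1296] t 0.85 q [-42.1, -12.3, -4.1, 98.2, 0.0, 137.8] yaw -89.89 F [ 1.41 -0.12  0.6 ]
```

>>> {"op": "play_rows", "data": {
  "moves": [
    [[0,-7,0],[-0.046,-0.004,0.02],26],
    [[0,-14,0],[-0.09,-0.008,0.043],26],
    [[0,-20,0],[-0.137,-0.012,0.065],26],
    [[0,-20,0],[-0.183,-0.016,0.087],26],
    [[0,-20,0],[-0.23,-0.02,0.11],26]
  ]
}}

```text
time: 1.35
ee_pos: [0.4178, -0.0554, 0.2709]
tcp_rot: [-89.9, -0.0, -69.8]
wrist_force: [1.0, -1.5, 0.0]
opening: 0.0223
```

>>> {"op": "play_rows", "data": {
  "moves": [
    [[0,0,0],[-0.03,0,0.0],26],
    [[0,0,0],[-0.03,0,0.0],26],
    [[0,0,0],[-0.03,0,0.0],26],
    [[0,0,0],[-0.03,0,0.0],26],
    [[0,0,0],[-0.03,0,0.0],26]
  ]
}}

```text
time: 1.85
ee_pos: [0.4071, -0.0303, 0.2704]
tcp_rot: [-90.0, -0.0, -69.9]
wrist_force: [0.6, -0.6, -0.8]
opening: 0.0219
```

```bash
python3 -c "
from h import *
delta([.44,0,.27],-70)
c=camera('wrist'); cv2.imwrite('pics/w1.png',c['img'][:,:,::-1]); print(np.round(c['world_from_camera'],3))"
```

```text
turn [-0.0, 0.07, 0.01] shift [-0.0171, 0.0004, 0.0413] t 1.85 q [-4.2, -13.1, -2.5, 100.5, -0.0, 155.7] yaw -69.93 F [ 0.59 -0.58 -0.79]
[[ 0.343  0.887  0.308  0.487]
 [-0.939  0.324  0.113 -0.002]
 [ 0.    -0.328  0.945  0.413]
 [ 0.     0.     0.     1.   ]]
```

View pics/w1.png

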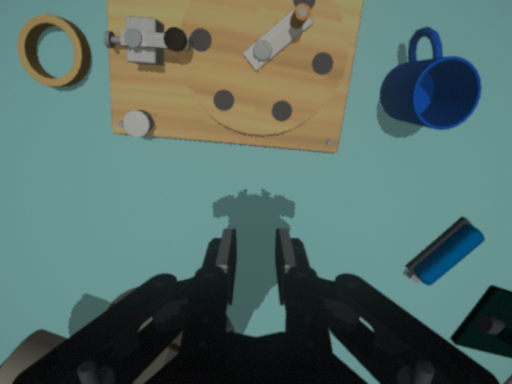

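```bash
python3 -c "
from h import *
c=camera('wrist'); crop(c,90,0,380,160,2.7,'w1c.png')
for n,p,z in [('nut',(263,49),.057),('cap',(176,39.5),.086),('peg',(302,11),.096),('corner',(334,152),.018),('corner2',(112,133),.018)]:
  print(n,plane(c,[p],z)[0].round(4))
for i in range(6):
  print(get_obs()['wrist_force'].round(2)); camera('wrist')
"
```

```text
nut [0.5287 0.0039 0.057 ]
cap [0.5034 0.0927 0.086 ]
peg [ 0.5707 -0.0207  0.096 ]
corner [ 0.4423 -0.1369  0.018 ]
corner2 [0.3613 0.1662 0.018 ]
[-0.09  0.06  0.26]
[-0.68  0.91 -0.11]
[-0.47 -0.26  0.4 ]
[-0.58  0.41  0.36]
[ 0.42 -0.72  0.02]
[ 0.64  0.96 -0.75]
```

View pics/w1c.png

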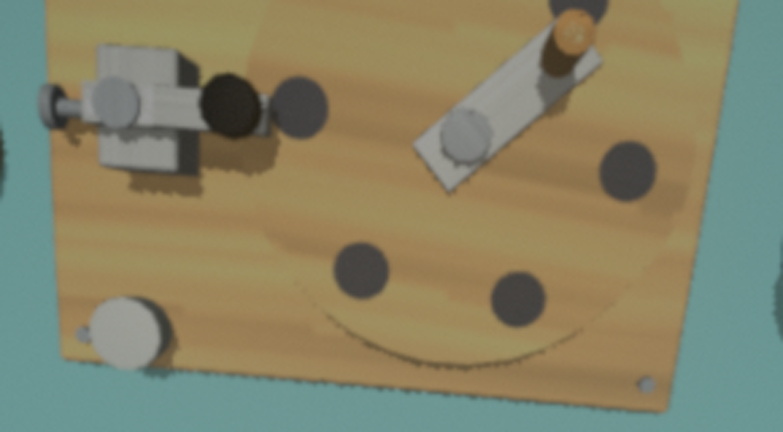

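```bash
python3 -c "
from h import *
o=get_obs(); R0=R.from_euler('xyz',o['tcp_rot'],degrees=True)
print(R0.inv().apply(np.array([.5708,-.0215,.25])-o['ee_pos']), o['time'])"
```

```text
[0.04885101 0.02037878 0.15644702] 2.25
```

>>> {"op": "play_rows", "data": {
  "moves": [
    [[0,-8,0],[0.01,0,0.03],33],
    [[0,-16,0],[0.02,0,0.06],33],
    [[0,-24,0],[0.03,0,0.09],33],
    [[0,-32,0],[0.04,0,0.12],33],
    [[0,-40,0],[0.047,0,0.15],33]
  ]
}}

```text
time: 2.75
ee_pos: [0.5654, -0.0218, 0.2701]
tcp_rot: [-90.0, 0.0, -29.5]
wrist_force: [-0.3, -0.6, 0.9]
opening: 0.0283
```

>>> {"op": "play_rows", "data": {
  "moves": [
    [[0,-8,0],[0,0,0],33],
    [[0,-16,0],[0,0,0],33],
    [[0,-24,0],[0,0,0],33],
    [[0,-32,0],[0,0,0],33],
    [[0,-40,0],[0,0,0],33]
  ]
}}

```text
time: 3.25
ee_pos: [0.5642, -0.0218, 0.2702]
tcp_rot: [-90.0, 0.0, 10.5]
wrist_force: [0.3, -0.7, 0.6]
opening: 0.0276
```

```bash
python3 -c "
from h import *
delta([.5708,-.0215,.15],60)"
```

```text
turn [-0.02, -49.5, -0.02] shift [0.0066, 0.1202, -0.001] t 3.25 q [-2.2, 8.2, 17.9, 99.8, -0.0, 77.3] yaw 10.5 F [ 0.26 -0.71  0.65]
```

>>> {"op": "play_rows", "data": {
  "moves": [
    [[0,-8,0],[0,0.02,0],33],
    [[0,-16,0],[0,0.04,0],33],
    [[0,-24,0],[0.003,0.06,0],33],
    [[0,-32,0],[0.005,0.09,0],33],
    [[0,-40,0],[0.0066,0.11,-0.001],33]
  ]
}}

```text
time: 3.75
ee_pos: [0.5704, -0.0214, 0.1584]
tcp_rot: [-89.9, 0.0, 50.5]
wrist_force: [0.6, 0.2, -0.6]
opening: 0.0283
```

>>> {"op": "play_rows", "data": {
  "moves": [
    [[0,-5,0],[0,0,0],33],
    [[0,-10,0],[0,0,0],33],
    [[0,-10,0],[0,0,0],33],
    [[0,-10,0],[0,0,0],33],
    [[0,-10,0],[0,0,0],33]
  ]
}}

```text
time: 4.25
ee_pos: [0.5709, -0.0216, 0.1605]
tcp_rot: [-90.0, -0.0, 60.1]
wrist_force: [-0.3, -0.4, -0.7]
opening: 0.0281
```

```bash
python3 -c "
from h import *
delta([.5708,-.0215,.064],60)
c=camera('wrist'); cv2.imwrite('pics/w2.png',c['img'][:,:,::-1])
s=camera('scene');crop(s,195,140,345,265,5,'sc2.png')
p=get_obs()['ee_pos']; print(proj(c,[[.5708,-.0215,.096],p]))"
```

```text
turn [0.01, 0.05, 0.0] shift [0.0, 0.0965, 0.0001] t 4.25 q [-2.2, 7.0, 4.4, 87.4, -0.0, 27.8] yaw 60.05 F [-0.29 -0.38 -0.72]
[[256.04088898 198.77804372]
 [255.96090275 241.15990303]]
```

View pics/w2.png

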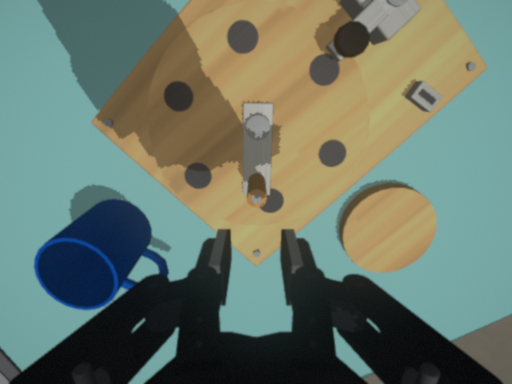

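View pics/sc2.png

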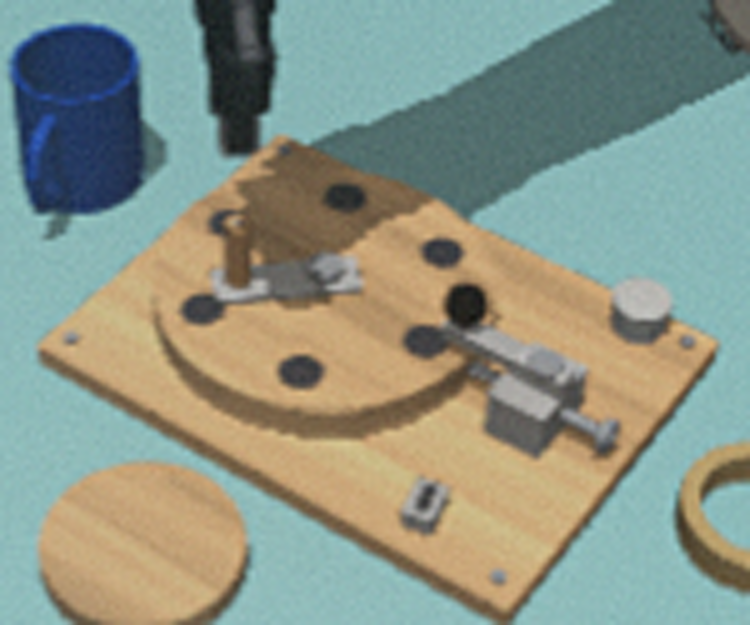

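>>> {"op": "play_rows", "data": {
  "moves": [
    [[0,0,0],[0,0.025,0],33],
    [[0,0,0],[0,0.05,0],33],
    [[0,0,0],[0,0.07,0],33],
    [[0,0,0],[0,0.085,0],33],
    [[0,0,0],[0,0.096,0],33]
  ]
}}

```text
time: 4.85
ee_pos: [0.5705, -0.0216, 0.0634]
tcp_rot: [-90.0, 0.0, 60.1]
wrist_force: [-0.0, -0.0, 0.2]
opening: 0.0283
```

```bash
python3 -c "
from h import *
c=camera('wrist'); cv2.imwrite('pics/w3.png',c['img'][:,:,::-1])
o=get_obs();print(o['ee_pos'],o['wrist_force'],o['opening'])"
```

```text
[ 0.56999664 -0.02153772  0.06192443] [-0.40554147 -0.14199979 -1.34167403] 0.028348628874917445
```

View pics/w3.png

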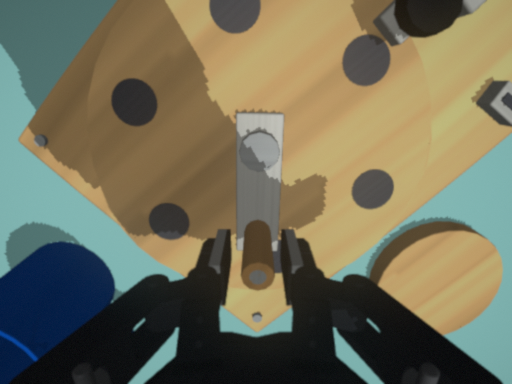

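>>> {"op": "play_rows", "data": {
  "moves": [
    [[0,-1.5,0],[0.0013,0,0],26],
    [[0,-3,0],[0.0026,0,0.0001],26],
    [[0,-4.5,0],[0.0039,0,0.0002],26],
    [[0,-6,0],[0.0052,0,0.0003],26],
    [[0,-7.5,0],[0.0065,0,0.0004],26]
  ]
}}

```text
time: 5.4
ee_pos: [0.574, -0.0158, 0.065]
tcp_rot: [-90.1, 0.0, 67.8]
wrist_force: [-0.4, -0.7, 0.4]
opening: 0.022
```

>>> {"op": "play_rows", "data": {
  "moves": [
    [[0,-1.5,0],[0.0013,0,0],26],
    [[0,-3,0],[0.0026,0,0.0001],26],
    [[0,-4.5,0],[0.0039,0,0.0002],26],
    [[0,-6,0],[0.0052,0,0.0003],26],
    [[0,-7.5,0],[0.0065,0,0.0004],26]
  ]
}}

```text
time: 5.9
ee_pos: [0.5758, -0.0095, 0.0644]
tcp_rot: [-90.0, 0.0, 75.3]
wrist_force: [-0.8, -1.9, 0.6]
opening: 0.022
```

>>> {"op": "play_rows", "data": {
  "moves": [
    [[0,-1.5,0],[0.0013,0,0],26],
    [[0,-3,0],[0.0026,0,0.0001],26],
    [[0,-4.5,0],[0.0039,0,0.0002],26],
    [[0,-6,0],[0.0052,0,0.0003],26],
    [[0,-7.5,0],[0.0065,0,0.0004],26]
  ]
}}

```text
time: 6.4
ee_pos: [0.5771, -0.0031, 0.0644]
tcp_rot: [-90.0, 0.0, 82.8]
wrist_force: [-0.4, -2.3, 1.5]
opening: 0.022
```

>>> {"op": "play_rows", "data": {
  "moves": [
    [[0,-1.5,0],[0.0013,0,0],26],
    [[0,-3,0],[0.0026,0,0.0001],26],
    [[0,-4.5,0],[0.0039,0,0.0002],26],
    [[0,-6,0],[0.0052,0,0.0003],26],
    [[0,-7.5,0],[0.0065,0,0.0004],26]
  ]
}}

```text
time: 6.9
ee_pos: [0.5775, 0.0034, 0.0644]
tcp_rot: [-90.0, -0.0, 90.3]
wrist_force: [0.7, -2.3, 1.9]
opening: 0.0226
```

```bash
python3 -c "
from h import *
c=camera('wrist'); cv2.imwrite('pics/w4.png',c['img'][:,:,::-1])
o=get_obs();print(o['ee_pos'],o['wrist_force'],o['opening'],np.hypot(*(o['ee_pos'][:2]-[.5275,.0035])))"
```

```text
[0.57746362 0.00363273 0.06435504] [ 0.28267055  0.05569288 -0.27164908] 0.02245636795503831 0.049963795220233594
```

View pics/w4.png

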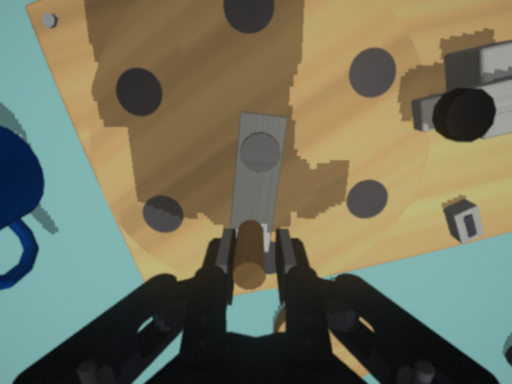

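>>> {"op": "play_rows", "data": {
  "moves": [
    [[0,-1.5,0],[0.0013,0,0],26],
    [[0,-3,0],[0.0026,0,0.0001],26],
    [[0,-4.5,0],[0.0039,0,0.0002],26],
    [[0,-6,0],[0.0052,0,0.0003],26],
    [[0,-7.5,0],[0.0065,0,0.0004],26]
  ]
}}

```text
time: 7.45
ee_pos: [0.577, 0.0098, 0.0644]
tcp_rot: [-90.0, 0.0, 97.8]
wrist_force: [0.5, -2.7, 0.3]
opening: 0.0224
```

>>> {"op": "play_rows", "data": {
  "moves": [
    [[0,-1.5,0],[0.0013,0,0],26],
    [[0,-3,0],[0.0026,0,0.0001],26],
    [[0,-4.5,0],[0.0039,0,0.0002],26],
    [[0,-6,0],[0.0052,0,0.0003],26],
    [[0,-7.5,0],[0.0065,0,0.0004],26]
  ]
}}

```text
time: 7.95
ee_pos: [0.5759, 0.0161, 0.0644]
tcp_rot: [-90.0, 0.0, 105.3]
wrist_force: [1.6, -4.9, -0.3]
opening: 0.0223
```

>>> {"op": "play_rows", "data": {
  "moves": [
    [[0,-1.5,0],[0.0013,0,0],26],
    [[0,-3,0],[0.0026,0,0.0001],26],
    [[0,-4.5,0],[0.0039,0,0.0002],26],
    [[0,-6,0],[0.0052,0,0.0003],26],
    [[0,-7.5,0],[0.0065,0,0.0004],26]
  ]
}}

```text
time: 8.45
ee_pos: [0.5738, 0.0223, 0.0644]
tcp_rot: [-90.0, 0.0, 112.8]
wrist_force: [1.9, -4.9, -1.1]
opening: 0.022
```

>>> {"op": "play_rows", "data": {
  "moves": [
    [[0,-1.5,0],[0.0013,0,0],26],
    [[0,-3,0],[0.0026,0,0.0001],26],
    [[0,-4.5,0],[0.0039,0,0.0002],26],
    [[0,-6,0],[0.0052,0,0.0003],26],
    [[0,-7.5,0],[0.0065,0,0.0004],26]
  ]
}}

```text
time: 8.95
ee_pos: [0.571, 0.0283, 0.0644]
tcp_rot: [-90.0, 0.0, 120.3]
wrist_force: [3.1, -4.0, -1.1]
opening: 0.0221
```

>>> {"op": "play_rows", "data": {
  "moves": [
    [[0,-1.5,0],[0.0013,0,0],26],
    [[0,-3,0],[0.0026,0,0.0001],26],
    [[0,-4.5,0],[0.0039,0,0.0002],26],
    [[0,-6,0],[0.0052,0,0.0003],26],
    [[0,-7.5,0],[0.0065,0,0.0004],26]
  ]
}}

```text
time: 9.45
ee_pos: [0.5673, 0.0338, 0.0644]
tcp_rot: [-90.0, -0.0, 127.8]
wrist_force: [3.0, -3.7, -1.6]
opening: 0.0224
```

>>> {"op": "play_rows", "data": {
  "moves": [
    [[0,-1.5,0],[0.0013,0,0],26],
    [[0,-3,0],[0.0026,0,0.0001],26],
    [[0,-4.5,0],[0.0039,0,0.0002],26],
    [[0,-6,0],[0.0052,0,0.0003],26],
    [[0,-7.5,0],[0.0065,0,0.0004],26]
  ]
}}

```text
time: 9.95
ee_pos: [0.5628, 0.0388, 0.0644]
tcp_rot: [-90.0, -0.0, 135.3]
wrist_force: [1.7, -2.9, -0.4]
opening: 0.0221
```

```bash
python3 -c "
from h import *
c=camera('wrist'); cv2.imwrite('pics/w5.png',c['img'][:,:,::-1])
o=get_obs();print(o['ee_pos'],o['wrist_force'],o['opening'],np.hypot(*(o['ee_pos'][:2]-[.5275,.0035])))"
```

```text
[0.56256789 0.03893911 0.06436912] [ 0.52594445  0.40629291 -0.32927794] 0.022275117056841306 0.04985666657429958
```

View pics/w5.png

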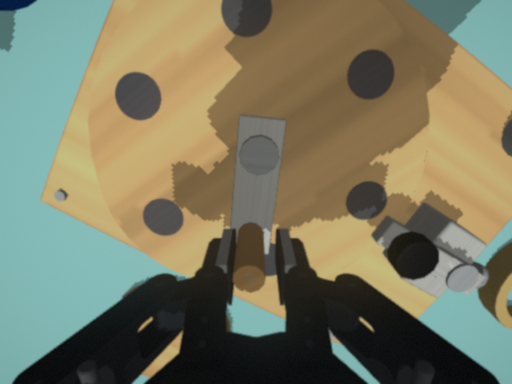

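>>> {"op": "play_rows", "data": {
  "moves": [
    [[0,-1.5,0],[0.0013,0,0],26],
    [[0,-3,0],[0.0026,0,0.0001],26],
    [[0,-4.5,0],[0.0039,0,0.0002],26],
    [[0,-6,0],[0.0052,0,0.0003],26],
    [[0,-7.5,0],[0.0065,0,0.0004],26]
  ]
}}

```text
time: 10.5
ee_pos: [0.5579, 0.0429, 0.0644]
tcp_rot: [-90.0, -0.0, 142.8]
wrist_force: [1.2, -0.5, -0.5]
opening: 0.0223
```

>>> {"op": "play_rows", "data": {
  "moves": [
    [[0,-1.5,0],[0.0013,0,0],26],
    [[0,-3,0],[0.0026,0,0.0001],26],
    [[0,-4.5,0],[0.0039,0,0.0002],26],
    [[0,-6,0],[0.0052,0,0.0003],26],
    [[0,-7.5,0],[0.0065,0,0.0004],26]
  ]
}}

```text
time: 11.0
ee_pos: [0.5525, 0.0465, 0.0644]
tcp_rot: [-90.0, -0.0, 150.3]
wrist_force: [1.4, -1.1, -0.2]
opening: 0.0221
```

>>> {"op": "play_rows", "data": {
  "moves": [
    [[0,-1.5,0],[0.0013,0,0],26],
    [[0,-3,0],[0.0026,0,0.0001],26],
    [[0,-4.5,0],[0.0039,0,0.0002],26],
    [[0,-6,0],[0.0052,0,0.0003],26],
    [[0,-7.5,0],[0.0065,0,0.0004],26]
  ]
}}

```text
time: 11.5
ee_pos: [0.5467, 0.0494, 0.0644]
tcp_rot: [-90.0, -0.0, 157.8]
wrist_force: [1.8, -0.3, -1.4]
opening: 0.0223
```

>>> {"op": "play_rows", "data": {
  "moves": [
    [[0,-1.5,0],[0.0013,0,0],26],
    [[0,-3,0],[0.0026,0,0.0001],26],
    [[0,-4.5,0],[0.0039,0,0.0002],26],
    [[0,-6,0],[0.0052,0,0.0003],26],
    [[0,-7.5,0],[0.0065,0,0.0004],26]
  ]
}}

```text
time: 12.0
ee_pos: [0.5405, 0.0515, 0.0644]
tcp_rot: [-90.0, -0.0, 165.3]
wrist_force: [1.9, -0.2, -1.1]
opening: 0.0219
```

>>> {"op": "play_rows", "data": {
  "moves": [
    [[0,-1.5,0],[0.0013,0,0],26],
    [[0,-3,0],[0.0026,0,0.0001],26],
    [[0,-4.5,0],[0.0039,0,0.0002],26],
    [[0,-6,0],[0.0052,0,0.0003],26],
    [[0,-7.5,0],[0.0065,0,0.0004],26]
  ]
}}

```text
time: 12.5
ee_pos: [0.5341, 0.0527, 0.0644]
tcp_rot: [-90.0, -0.0, 172.8]
wrist_force: [2.7, -0.7, -1.3]
opening: 0.0222
```

```bash
python3 -c "
from h import *
c=camera('wrist'); cv2.imwrite('pics/w6.png',c['img'][:,:,::-1])
o=get_obs();print(o['ee_pos'],o['wrist_force'],o['opening'],np.hypot(*(o['ee_pos'][:2]-[.5275,.0035])))"
```

```text
[0.53389129 0.05277457 0.06440131] [0.61491197 0.31221229 0.07669316] 0.022215388522926507 0.04968734047247519
```

View pics/w6.png

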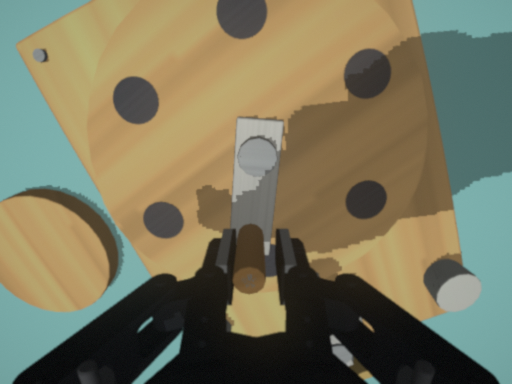

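>>> {"op": "play_rows", "data": {
  "moves": [
    [[0,-1.5,0],[0.0013,0,0],26],
    [[0,-3,0],[0.0026,0,0.0001],26],
    [[0,-4.5,0],[0.0039,0,0.0002],26],
    [[0,-6,0],[0.0052,0,0.0003],26],
    [[0,-7.5,0],[0.0065,0,0.0004],26]
  ]
}}

```text
time: 13.05
ee_pos: [0.5276, 0.0532, 0.0644]
tcp_rot: [-90.0, 0.0, -179.7]
wrist_force: [1.7, 0.1, -0.4]
opening: 0.0223
```

```bash
python3 -c "
from h import *
o=get_obs();print(o['ee_pos'],o['wrist_force'],o['q'].round(1))
d=camera('side'); crop(d,200,110,320,270,4,'sd7.png')
s=camera('scene');crop(s,195,140,345,265,5,'sc7.png')"
```

```text
[0.52764623 0.05318697 0.06440452] [ 1.68366496  0.06089056 -0.40031059] [  5.8   2.4 -11.1  76.5   0.  -84.5]
```

View pics/sd7.png

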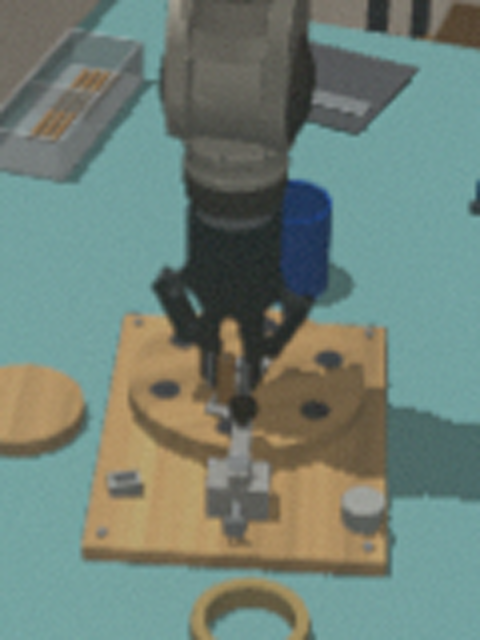

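View pics/sc7.png

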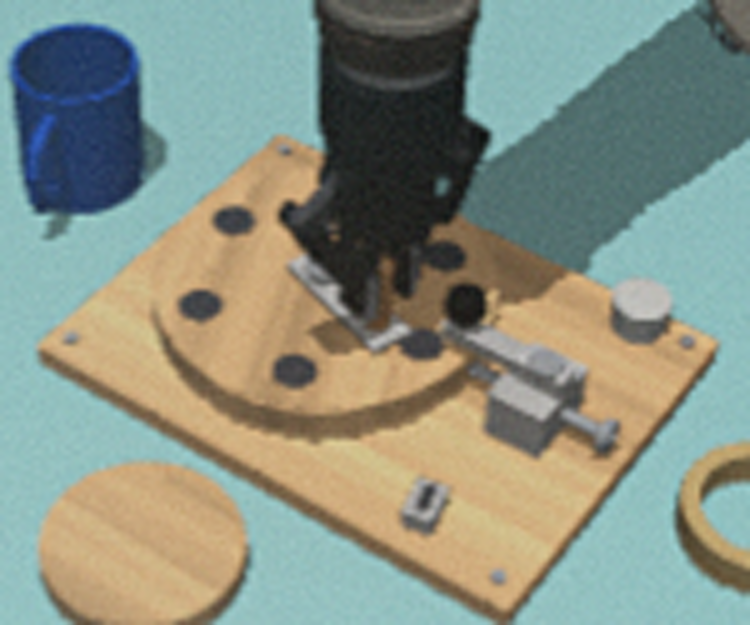

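>>> {"op": "play_rows", "data": {
  "moves": [
    [[0,-1.5,0],[0.0013,0,0],26],
    [[0,-3,0],[0.0026,0,0.0001],26],
    [[0,-4.5,0],[0.0039,0,0.0002],26],
    [[0,-6,0],[0.0052,0,0.0003],26],
    [[0,-7.5,0],[0.0065,0,0.0004],26]
  ]
}}

```text
time: 13.65
ee_pos: [0.5212, 0.0528, 0.0644]
tcp_rot: [-90.0, 0.0, -172.2]
wrist_force: [1.8, 0.4, -0.5]
opening: 0.022
```

>>> {"op": "play_rows", "data": {
  "moves": [
    [[0,-1.5,0],[0.0013,0,0],26],
    [[0,-3,0],[0.0026,0,0.0001],26],
    [[0,-4.5,0],[0.0039,0,0.0002],26],
    [[0,-6,0],[0.0052,0,0.0003],26],
    [[0,-7.5,0],[0.0065,0,0.0004],26]
  ]
}}

```text
time: 14.15
ee_pos: [0.5148, 0.0515, 0.0644]
tcp_rot: [-90.0, 0.0, -164.7]
wrist_force: [1.6, 0.3, -1.3]
opening: 0.0225
```

>>> {"op": "play_rows", "data": {
  "moves": [
    [[0,-1.5,0],[0.0013,0,0],26],
    [[0,-3,0],[0.0026,0,0.0001],26],
    [[0,-4.5,0],[0.0039,0,0.0002],26],
    [[0,-6,0],[0.0052,0,0.0003],26],
    [[0,-7.5,0],[0.0065,0,0.0004],26]
  ]
}}

```text
time: 14.65
ee_pos: [0.5086, 0.0494, 0.0644]
tcp_rot: [-90.0, 0.0, -157.2]
wrist_force: [1.7, 0.2, -1.2]
opening: 0.0221
```

>>> {"op": "play_rows", "data": {
  "moves": [
    [[0,-1.5,0],[0.0013,0,0],26],
    [[0,-3,0],[0.0026,0,0.0001],26],
    [[0,-4.5,0],[0.0039,0,0.0002],26],
    [[0,-6,0],[0.0052,0,0.0003],26],
    [[0,-7.5,0],[0.0065,0,0.0004],26]
  ]
}}

```text
time: 15.15
ee_pos: [0.5028, 0.0464, 0.0644]
tcp_rot: [-90.0, 0.0, -149.7]
wrist_force: [1.7, 0.5, -0.1]
opening: 0.0223
```

>>> {"op": "play_rows", "data": {
  "moves": [
    [[0,-1.5,0],[0.0013,0,0],26],
    [[0,-3,0],[0.0026,0,0.0001],26],
    [[0,-4.5,0],[0.0039,0,0.0002],26],
    [[0,-6,0],[0.0052,0,0.0003],26],
    [[0,-7.5,0],[0.0065,0,0.0004],26]
  ]
}}

```text
time: 15.65
ee_pos: [0.4973, 0.0429, 0.0644]
tcp_rot: [-90.0, 0.0, -142.2]
wrist_force: [2.4, 0.9, -0.6]
opening: 0.0221
```

>>> {"op": "play_rows", "data": {
  "moves": [
    [[0,-1.5,0],[0.0013,0,0],26],
    [[0,-3,0],[0.0026,0,0.0001],26],
    [[0,-4.5,0],[0.0039,0,0.0002],26],
    [[0,-6,0],[0.0052,0,0.0003],26],
    [[0,-7.5,0],[0.0065,0,0.0004],26]
  ]
}}

```text
time: 16.15
ee_pos: [0.4926, 0.0387, 0.0645]
tcp_rot: [-90.0, 0.0, -134.7]
wrist_force: [4.4, 4.3, -1.4]
opening: 0.0221
```

```bash
python3 -c "
from h import *
c=camera('wrist'); cv2.imwrite('pics/w8.png',c['img'][:,:,::-1])
o=get_obs();print(o['ee_pos'],o['wrist_force'],o['q'].round(1),np.hypot(*(o['ee_pos'][:2]-[.5275,.0035])))"
```

```text
[0.4924442  0.03858963 0.06442872] [ 1.30294929  1.7032029  -0.74186893] [   4.5   -2.6  -16.1   76.5    0.  -130.9] 0.04960031864021713
```

View pics/w8.png

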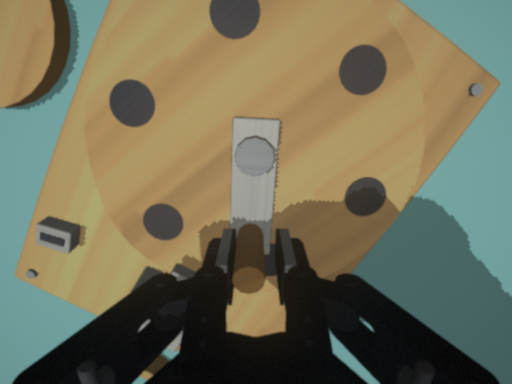

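>>> {"op": "play_rows", "data": {
  "moves": [
    [[0,-1,0],[0.0009,0,0],26],
    [[0,-2,0],[0.0017,0,0],26],
    [[0,-3,0],[0.0026,0,0.0001],26],
    [[0,-4,0],[0.0035,0,0.0001],26],
    [[0,-5,0],[0.0044,0,0.0002],26]
  ]
}}

```text
time: 16.7
ee_pos: [0.4899, 0.0357, 0.0645]
tcp_rot: [-90.0, 0.1, -129.7]
wrist_force: [4.7, 5.6, -1.7]
opening: 0.0224
```

>>> {"op": "play_rows", "data": {
  "moves": [
    [[0,-1,0],[0.0009,0,0],26],
    [[0,-2,0],[0.0017,0,0],26],
    [[0,-3,0],[0.0026,0,0.0001],26],
    [[0,-4,0],[0.0035,0,0.0001],26],
    [[0,-5,0],[0.0044,0,0.0002],26]
  ]
}}

```text
time: 17.2
ee_pos: [0.4872, 0.0324, 0.0644]
tcp_rot: [-90.0, 0.1, -124.7]
wrist_force: [5.1, 6.8, -1.9]
opening: 0.0219
```

>>> {"op": "play_rows", "data": {
  "moves": [
    [[0,-1,0],[0.0009,0,0],26],
    [[0,-2,0],[0.0017,0,0],26],
    [[0,-3,0],[0.0026,0,0.0001],26],
    [[0,-4,0],[0.0035,0,0.0001],26],
    [[0,-5,0],[0.0044,0,0.0002],26]
  ]
}}

```text
time: 17.7
ee_pos: [0.4848, 0.0288, 0.0645]
tcp_rot: [-90.0, 0.1, -119.7]
wrist_force: [4.4, 7.1, -2.0]
opening: 0.0225
```

>>> {"op": "play_rows", "data": {
  "moves": [
    [[0,-1,0],[0.0009,0,0],26],
    [[0,-2,0],[0.0017,0,0],26],
    [[0,-3,0],[0.0026,0,0.0001],26],
    [[0,-4,0],[0.0035,0,0.0001],26],
    [[0,-5,0],[0.0044,0,0.0002],26]
  ]
}}

```text
time: 18.2
ee_pos: [0.4827, 0.025, 0.0644]
tcp_rot: [-90.0, 0.1, -114.7]
wrist_force: [3.0, 6.6, -1.9]
opening: 0.022
```

```bash
python3 -c "
from h import *
c=camera('wrist'); cv2.imwrite('pics/w9.png',c['img'][:,:,::-1])
s=camera('scene'); np.save('s9.npy',s['img'])
o=get_obs();print(o['ee_pos'],o['wrist_force'],o['q'].round(1),np.hypot(*(o['ee_pos'][:2]-[.5275,.0035])))"
```

```text
[0.48245475 0.02474415 0.0644143 ] [ 2.61107969  4.86861402 -0.61552019] [ 2.900e+00 -4.100e+00 -1.750e+01  7.660e+01  1.000e-01 -1.524e+02] 0.04980349376766037
```

View pics/w9.png

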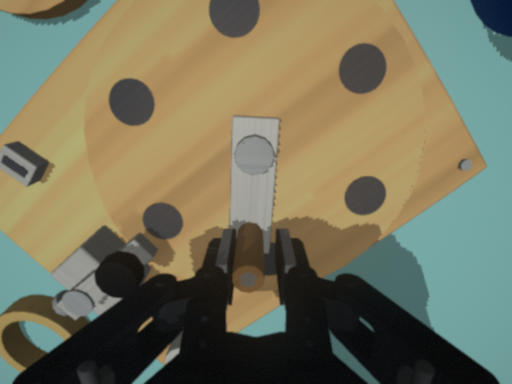

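>>> {"op": "play_rows", "data": {
  "moves": [
    [[0,-0.8,0],[0.0007,0,0],26],
    [[0,-1.6,0],[0.0014,0,0],26],
    [[0,-2.4,0],[0.0021,0,0],26],
    [[0,-3.2,0],[0.0028,0,0.0001],26],
    [[0,-4,0],[0.0035,0,0.0001],26]
  ]
}}

```text
time: 18.8
ee_pos: [0.4812, 0.0217, 0.0644]
tcp_rot: [-90.0, 0.1, -110.7]
wrist_force: [3.8, 7.3, -0.3]
opening: 0.0221
```

>>> {"op": "play_rows", "data": {
  "moves": [
    [[0,-0.8,0],[0.0007,0,0],26],
    [[0,-1.6,0],[0.0014,0,0],26],
    [[0,-2.4,0],[0.0021,0,0],26],
    [[0,-3.2,0],[0.0028,0,0.0001],26],
    [[0,-4,0],[0.0035,0,0.0001],26]
  ]
}}

```text
time: 19.3
ee_pos: [0.4799, 0.0184, 0.0644]
tcp_rot: [-90.0, 0.1, -106.7]
wrist_force: [3.2, 7.0, -0.8]
opening: 0.0224
```

```bash
python3 -c "
from h import *
c=camera('wrist'); cv2.imwrite('pics/w10.png',c['img'][:,:,::-1])
s=camera('scene'); np.save('s10.npy',s['img'])
o=get_obs();print(o['ee_pos'],o['wrist_force'],o['q'].round(1))"
```

```text
[0.47976269 0.0181568  0.06441807] [1.38959603 5.49356592 0.32921996] [ 2.100e+00 -4.500e+00 -1.790e+01  7.660e+01  1.000e-01 -1.611e+02]
```

>>> {"op": "play_rows", "data": {
  "moves": [
    [[0,-0.8,0],[0.0007,0,0],26],
    [[0,-1.6,0],[0.0014,0,0],26],
    [[0,-2.4,0],[0.0021,0,0],26],
    [[0,-3.2,0],[0.0028,0,0.0001],26],
    [[0,-4,0],[0.0035,0,0.0001],26]
  ]
}}

```text
time: 19.9
ee_pos: [0.4788, 0.0149, 0.0644]
tcp_rot: [-90.0, 0.1, -102.7]
wrist_force: [1.6, 5.6, -0.4]
opening: 0.0222
```

```bash
python3 -c "
from h import *
s=camera('scene'); np.save('s11.npy',s['img'])
o=get_obs();print(o['ee_pos'],o['wrist_force'],o['q'].round(1))
crop(s,195,140,345,265,5,'sc11.png')
"
```

```text
[0.47878104 0.01474519 0.06440532] [1.29355176 4.35080037 0.80177843] [ 1.700e+00 -4.600e+00 -1.800e+01  7.660e+01  1.000e-01 -1.656e+02]
```

View pics/sc11.png

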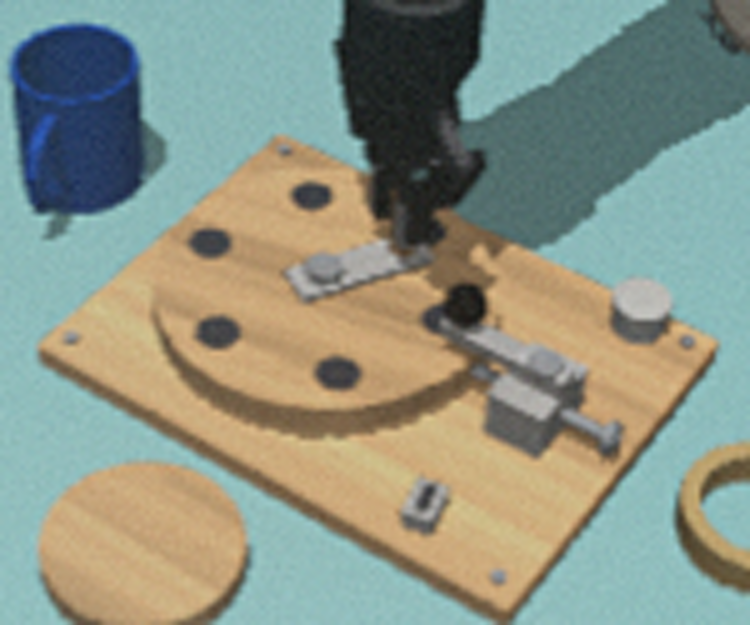

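>>> {"op": "play_rows", "data": {
  "moves": [
    [[0,-0.8,0],[0.0007,0,0],26],
    [[0,-1.6,0],[0.0014,0,0],26],
    [[0,-2.4,0],[0.0021,0,0],26],
    [[0,-3.2,0],[0.0028,0,0.0001],26],
    [[0,-4,0],[0.0035,0,0.0001],26]
  ]
}}

```text
time: 20.45
ee_pos: [0.478, 0.0113, 0.0644]
tcp_rot: [-90.1, 0.1, -98.7]
wrist_force: [0.4, 4.7, 1.2]
opening: 0.0223
```

```bash
python3 -c "
from h import *
s=camera('scene'); np.save('s12.npy',s['img'])
o=get_obs();print(o['ee_pos'],o['wrist_force'],o['q'].round(1))
"
```

```text
[0.47798064 0.01117131 0.06438013] [0.25228493 3.87168182 0.51104773] [   1.3   -4.7  -18.1   76.7    0.  -170. ]
```

>>> {"op": "play_rows", "data": {
  "moves": [
    [[0,-0.8,0],[0.0007,0,0],26],
    [[0,-1.6,0],[0.0014,0,0],26],
    [[0,-2.4,0],[0.0021,0,0],26],
    [[0,-3.2,0],[0.0028,0,0.0001],26],
    [[0,-4,0],[0.0035,0,0.0001],26]
  ]
}}

```text
time: 21.0
ee_pos: [0.4777, 0.0074, 0.0644]
tcp_rot: [-90.0, 0.0, -94.8]
wrist_force: [-0.0, 4.0, -0.0]
opening: 0.0223
```

```bash
python3 -c "
from h import *
s=camera('scene'); np.save('s13.npy',s['img'])
c=camera('wrist'); cv2.imwrite('pics/w13.png',c['img'][:,:,::-1])
o=get_obs();print(o['ee_pos'],o['wrist_force'],o['q'].round(1))
"
```

```text
[0.47781657 0.00715595 0.06435757] [0.0743548  1.95126287 0.55751979] [   0.9   -4.8  -18.2   76.6   -0.  -174.3]
```

View pics/w13.png

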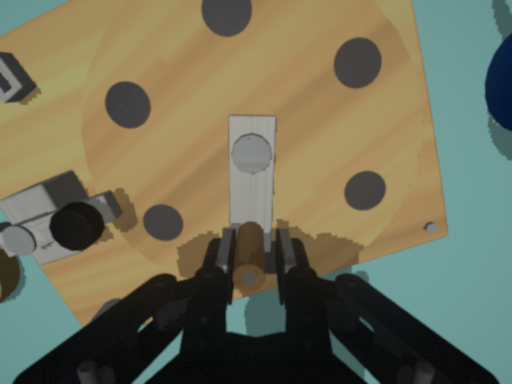

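```bash
cat > fit.py <<'E'
import numpy as np
from scipy.optimize import least_squares
D="""75.3 -.8 -1.9
82.8 -.4 -2.3
90.3 .7 -2.3
97.8 .5 -2.7
105.3 1.6 -4.9
112.8 1.9 -4.9
120.3 3.1 -4
127.8 3 -3.7
135.3 1.7 -2.9
142.8 1.2 -.5
150.3 1.4 -1.1
157.8 1.8 -.3
165.3 1.9 -.2
172.8 2.7 -.7
180.3 1.7 .1
187.8 1.8 .4
195.3 1.6 .3
202.8 1.7 .2
210.3 1.7 .5
217.8 2.4 .9
225.3 4.4 4.3
230.3 4.7 5.6
235.3 5.1 6.8
240.3 4.4 7.1
245.3 3 6.6
249.3 3.8 7.3
253.3 3.2 7
257.3 1.6 5.6
261.3 .4 4.7
265.2 0 4"""
D=np.array([list(map(float,l.split())) for l in D.split("\n")])
y=np.radians(D[:,0]); F=-(D[:,1]*np.cos(y)+D[:,2]*np.sin(y))
print(np.c_[D[:,0],F.round(2)].tolist())
def bump(x,c,w,H):
    u=np.clip((x-c)/w,-1,1); return H*(1+np.cos(np.pi*u))/2, -H*np.pi/2/np.radians(w)*np.sin(np.pi*u)
def model(p,x):
    a,P,f0,cL,cH,wL,wH=p
    h1,d1=bump(x,cL,wL,1.7); h2,d2=bump(x,cH,wH,3.0)
    h=h1+h2; d=d1+d2; N=P+2*h
    return f0+a*N+N*d/50
for fixw in (1,0):
  f=lambda p:np.r_[model(p,D[:,0])-F,(p[5:]-30)*(10 if fixw else .1), p[2]*.1]
  r=least_squares(f,[.3,6,.5,127,251,30,30]); print(r.x.round(2), r.cost)
  J=np.linalg.inv(r.jac.T@r.jac); print(np.sqrt(np.diag(J)).round(2)*.6); print((model(r.x,D[:,0])-F).round(1))
E
python3 fit.py
```

```text
[[75.3, 2.04], [82.8, 2.33], [90.3, 2.3], [97.8, 2.74], [105.3, 5.15], [112.8, 5.25], [120.3, 5.02], [127.8, 4.76], [135.3, 3.25], [142.8, 1.26], [150.3, 1.76], [157.8, 1.78], [165.3, 1.89], [172.8, 2.77], [180.3, 1.7], [187.8, 1.84], [195.3, 1.62], [202.8, 1.64], [210.3, 1.72], [217.8, 2.45], [225.3, 6.15], [230.3, 7.31], [235.3, 8.49], [240.3, 8.35], [245.3, 7.25], [249.3, 8.17], [253.3, 7.62], [257.3, 5.81], [261.3, 4.71], [265.2, 3.99]]
[  1.15  -4.9    7.64 114.35 240.96  30.    30.01] 5.132840465728964
[0.06  4.584 5.196 2.664 2.364 0.06  0.06 ]
[-0.  -0.3 -0.2  0.6 -0.2  0.6  0.7 -0.2 -0.1  0.9  0.3  0.3  0.1 -0.7
  0.3  0.2  0.4  0.4  0.3 -0.1 -1.3 -0.4 -0.1  0.6  1.2 -0.5 -1.  -0.4
 -0.5 -0.9]
[  1.12  -2.47   4.65 115.53 242.38  29.89  35.27] 3.2188910424252892
[0.054 4.974 5.604 2.934 2.688 2.892 2.022]
[-0.2 -0.5 -0.3  0.4 -0.5  0.4  0.4 -0.4 -0.2  0.8  0.1  0.1 -0.  -0.9
  0.2  0.   0.3  0.2  0.2  0.7 -0.6 -0.2 -0.3  0.3  1.1 -0.4 -0.8  0.
  0.1 -0.1]
```

>>> {"op": "play_rows", "data": {
  "moves": [
    [[0,0,0],[0.0014,0,0],26],
    [[0,0,0],[0.0028,0,0.0001],26],
    [[0,0,0],[0.0042,0,0.0002],26],
    [[0,0,0],[0.0056,0,0.0003],26],
    [[0,0,0],[0.007,0,0.0005],26]
  ]
}}

```text
time: 21.6
ee_pos: [0.4778, 0.0001, 0.0644]
tcp_rot: [-90.0, -0.0, -94.8]
wrist_force: [0.5, 2.2, 0.7]
opening: 0.0223
```

>>> {"op": "play_rows", "data": {
  "moves": [
    [[0,0,0],[0.0014,0,0.0002],26],
    [[0,0,0],[0.0027,0,0.0005],26],
    [[0,0,0],[0.0041,0,0.0008],26],
    [[0,0,0],[0.0055,0,0.0011],26],
    [[0,0,0],[0.0068,0,0.0015],26]
  ]
}}

```text
time: 22.1
ee_pos: [0.4788, -0.0067, 0.0644]
tcp_rot: [-90.0, -0.0, -94.8]
wrist_force: [0.4, 2.1, -0.1]
opening: 0.0222
```

>>> {"op": "play_rows", "data": {
  "moves": [
    [[0,0,0],[0.0013,0,0.0004],26],
    [[0,0,0],[0.0027,0,0.0008],26],
    [[0,0,0],[0.004,0,0.0013],26],
    [[0,0,0],[0.0053,0,0.0018],26],
    [[0,0,0],[0.0066,0,0.0024],26]
  ]
}}

```text
time: 22.6
ee_pos: [0.4806, -0.0134, 0.0644]
tcp_rot: [-90.0, -0.0, -94.8]
wrist_force: [0.3, 1.7, -0.0]
opening: 0.0223
```

>>> {"op": "play_rows", "data": {
  "moves": [
    [[0,0,0],[0.0013,0,0.0006],26],
    [[0,0,0],[0.0025,0,0.0012],26],
    [[0,0,0],[0.0038,0,0.0019],26],
    [[0,0,0],[0.005,0,0.0026],26],
    [[0,0,0],[0.0062,0,0.0033],26]
  ]
}}

```text
time: 23.1
ee_pos: [0.4834, -0.0199, 0.0644]
tcp_rot: [-90.0, 0.0, -94.8]
wrist_force: [0.4, 2.3, 0.1]
opening: 0.0218
```

```bash
python3 -c "
from h import *
s=camera('scene'); np.save('s14.npy',s['img'])
c=camera('wrist'); cv2.imwrite('pics/w14.png',c['img'][:,:,::-1])
o=get_obs();print(o['ee_pos'],o['wrist_force'],o['q'].round(1),np.hypot(*(o['ee_pos'][:2]-[.5275,.0035])))
"
```

```text
[ 0.48351745 -0.02007161  0.06440429] [-0.43379291  0.29815182  0.37260433] [  -2.4   -4.   -17.4   76.6   -0.  -177.5] 0.049900754480356135
```

View pics/w14.png

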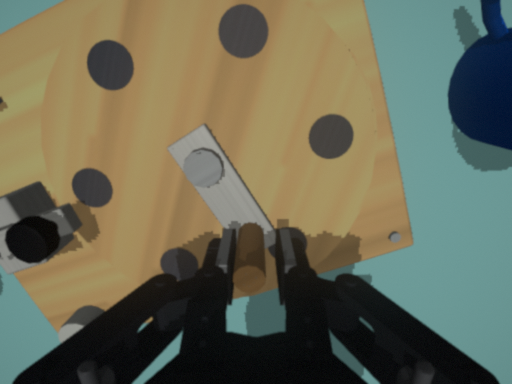

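>>> {"op": "play_rows", "data": {
  "moves": [
    [[0,0,0],[-0.0012,0,-0.0007],26],
    [[0,0,0],[-0.0024,0,-0.0014],26],
    [[0,0,0],[-0.0037,0,-0.0021],26],
    [[0,0,0],[-0.0049,0,-0.0027],26],
    [[0,0,0],[-0.0062,0,-0.0033],26]
  ]
}}

```text
time: 23.7
ee_pos: [0.4806, -0.0133, 0.0644]
tcp_rot: [-90.0, -0.0, -94.8]
wrist_force: [-0.3, -3.3, -0.5]
opening: 0.0222
```

>>> {"op": "play_rows", "data": {
  "moves": [
    [[0,0,0],[-0.0013,0,-0.0006],26],
    [[0,0,0],[-0.0026,0,-0.0011],26],
    [[0,0,0],[-0.0039,0,-0.0016],26],
    [[0,0,0],[-0.0053,0,-0.002],26],
    [[0,0,0],[-0.0066,0,-0.0024],26]
  ]
}}

```text
time: 24.2
ee_pos: [0.4788, -0.0064, 0.0644]
tcp_rot: [-90.0, -0.0, -94.8]
wrist_force: [-0.7, -1.7, 0.2]
opening: 0.0224
```

>>> {"op": "play_rows", "data": {
  "moves": [
    [[0,0,0],[-0.0013,0,-0.0004],26],
    [[0,0,0],[-0.0027,0,-0.0007],26],
    [[0,0,0],[-0.0041,0,-0.001],26],
    [[0,0,0],[-0.0054,0,-0.0013],26],
    [[0,0,0],[-0.0068,0,-0.0015],26]
  ]
}}

```text
time: 24.7
ee_pos: [0.4779, 0.0005, 0.0644]
tcp_rot: [-90.0, -0.0, -94.8]
wrist_force: [-0.1, -2.8, 0.4]
opening: 0.0222
```

>>> {"op": "play_rows", "data": {
  "moves": [
    [[0,0,0],[-0.0014,0,-0.0002],26],
    [[0,0,0],[-0.0028,0,-0.0003],26],
    [[0,0,0],[-0.0042,0,-0.0004],26],
    [[0,0,0],[-0.0056,0,-0.0005],26],
    [[0,0,0],[-0.007,0,-0.0005],26]
  ]
}}

```text
time: 25.2
ee_pos: [0.4779, 0.0074, 0.0644]
tcp_rot: [-90.0, -0.0, -94.8]
wrist_force: [-0.3, -2.3, 0.9]
opening: 0.0224
```

```bash
python3 -c "
from h import *
c=camera('wrist'); cv2.imwrite('pics/w15.png',c['img'][:,:,::-1])
o=get_obs();print(o['ee_pos'],o['wrist_force'],o['q'].round(1),np.hypot(*(o['ee_pos'][:2]-[.5275,.0035])))
"
```

```text
[0.47796081 0.00761881 0.06439272] [ 0.29288462 -0.15389363  0.35126595] [   0.9   -4.8  -18.2   76.6   -0.  -174.3] 0.04971011448621772
```

>>> {"op": "play_rows", "data": {
  "moves": [
    [[0,1,0],[-0.0009,0,0],26],
    [[0,2,0],[-0.0017,0,0],26],
    [[0,3,0],[-0.0026,0,0.0001],26],
    [[0,4,0],[-0.0035,0,0.0001],26],
    [[0,5,0],[-0.0044,0,0.0002],26]
  ]
}}

```text
time: 25.75
ee_pos: [0.4784, 0.0116, 0.0644]
tcp_rot: [-90.0, -0.0, -99.9]
wrist_force: [-2.3, -5.1, 1.5]
opening: 0.022
```

>>> {"op": "play_rows", "data": {
  "moves": [
    [[0,1,0],[-0.0009,0,0],26],
    [[0,2,0],[-0.0017,0,0],26],
    [[0,3,0],[-0.0026,0,0.0001],26],
    [[0,4,0],[-0.0035,0,0.0001],26],
    [[0,5,0],[-0.0044,0,0.0002],26]
  ]
}}

```text
time: 26.25
ee_pos: [0.4793, 0.0157, 0.0644]
tcp_rot: [-90.0, -0.1, -104.9]
wrist_force: [-2.5, -6.3, 2.0]
opening: 0.0221
```

>>> {"op": "play_rows", "data": {
  "moves": [
    [[0,1,0],[-0.0009,0,0],26],
    [[0,2,0],[-0.0017,0,0],26],
    [[0,3,0],[-0.0026,0,0.0001],26],
    [[0,4,0],[-0.0035,0,0.0001],26],
    [[0,5,0],[-0.0044,0,0.0002],26]
  ]
}}

```text
time: 26.75
ee_pos: [0.4803, 0.0197, 0.0644]
tcp_rot: [-90.0, -0.1, -110.0]
wrist_force: [-3.1, -7.5, 2.7]
opening: 0.0221
```

>>> {"op": "play_rows", "data": {
  "moves": [
    [[0,1,0],[-0.0009,0,0],26],
    [[0,2,0],[-0.0017,0,0],26],
    [[0,3,0],[-0.0026,0,0.0001],26],
    [[0,4,0],[-0.0035,0,0.0001],26],
    [[0,5,0],[-0.0044,0,0.0002],26]
  ]
}}

```text
time: 27.25
ee_pos: [0.4819, 0.0238, 0.0644]
tcp_rot: [-90.0, -0.1, -115.0]
wrist_force: [-3.8, -7.8, 4.9]
opening: 0.0222
```

>>> {"op": "play_rows", "data": {
  "moves": [
    [[0,1,0],[-0.0009,0,0],26],
    [[0,2,0],[-0.0017,0,0],26],
    [[0,3,0],[-0.0026,0,0.0001],26],
    [[0,4,0],[-0.0035,0,0.0001],26],
    [[0,5,0],[-0.0044,0,0.0002],26]
  ]
}}

```text
time: 27.75
ee_pos: [0.4838, 0.0277, 0.0643]
tcp_rot: [-90.0, -0.1, -119.9]
wrist_force: [-4.8, -7.9, 4.1]
opening: 0.0223
```

```bash
python3 -c "
from h import *
c=camera('wrist'); cv2.imwrite('pics/w16.png',c['img'][:,:,::-1])
s=camera('scene'); np.save('s16.npy',s['img'])
o=get_obs();print(o['ee_pos'],o['wrist_force'],o['q'].round(1),np.hypot(*(o['ee_pos'][:2]-[.5275,.0035])))
"
```

```text
[0.48396134 0.02801889 0.06434701] [-3.94132786 -5.95704286  3.17061956] [   3.3   -3.8  -17.2   76.6   -0.  -146.7] 0.04996790420584517
```

View pics/w16.png

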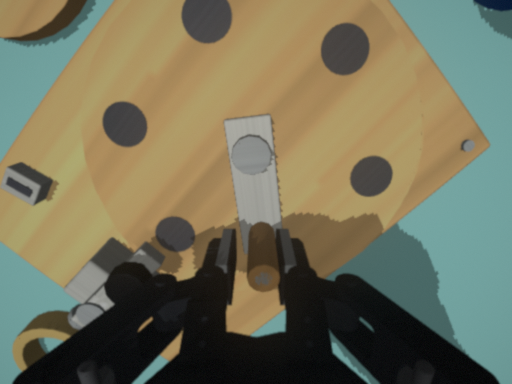

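>>> {"op": "play_rows", "data": {
  "moves": [
    [[0,1,0],[-0.0009,0,0],26],
    [[0,2,0],[-0.0017,0,0],26],
    [[0,3,0],[-0.0026,0,0.0001],26],
    [[0,4,0],[-0.0035,0,0.0001],26],
    [[0,5,0],[-0.0044,0,0.0002],26]
  ]
}}

```text
time: 28.35
ee_pos: [0.4861, 0.0315, 0.0643]
tcp_rot: [-90.0, -0.1, -124.9]
wrist_force: [-6.3, -5.9, 4.1]
opening: 0.022
```

>>> {"op": "play_rows", "data": {
  "moves": [
    [[0,1,0],[-0.0009,0,0],26],
    [[0,2,0],[-0.0017,0,0],26],
    [[0,3,0],[-0.0026,0,0.0001],26],
    [[0,4,0],[-0.0035,0,0.0001],26],
    [[0,5,0],[-0.0044,0,0.0002],26]
  ]
}}

```text
time: 28.85
ee_pos: [0.4887, 0.0352, 0.0644]
tcp_rot: [-90.1, -0.1, -129.9]
wrist_force: [-6.3, -5.6, 4.0]
opening: 0.0224
```

>>> {"op": "play_rows", "data": {
  "moves": [
    [[0,1,0],[-0.0009,0,0],26],
    [[0,2,0],[-0.0017,0,0],26],
    [[0,3,0],[-0.0026,0,0.0001],26],
    [[0,4,0],[-0.0035,0,0.0001],26],
    [[0,5,0],[-0.0044,0,0.0002],26]
  ]
}}

```text
time: 29.35
ee_pos: [0.4918, 0.0387, 0.0643]
tcp_rot: [-90.1, -0.1, -134.9]
wrist_force: [-5.5, -4.2, 3.4]
opening: 0.0223
```

>>> {"op": "play_rows", "data": {
  "moves": [
    [[0,1,0],[-0.0009,0,0],26],
    [[0,2,0],[-0.0017,0,0],26],
    [[0,3,0],[-0.0026,0,0.0001],26],
    [[0,4,0],[-0.0035,0,0.0001],26],
    [[0,5,0],[-0.0044,0,0.0002],26]
  ]
}}

```text
time: 29.85
ee_pos: [0.4953, 0.0419, 0.0644]
tcp_rot: [-90.1, -0.0, -139.9]
wrist_force: [-3.6, -2.7, 2.8]
opening: 0.0225
```

```bash
python3 -c "
from h import *
c=camera('wrist'); cv2.imwrite('pics/w17.png',c['img'][:,:,::-1])
o=get_obs();print(o['ee_pos'],o['wrist_force'],o['q'].round(1),np.hypot(*(o['ee_pos'][:2]-[.5275,.0035])),o['time'])
"
```

```text
[0.49552048 0.0419837  0.06437031] [-2.25386774 -1.54276077  2.5452597 ] [   4.8   -2.1  -15.6   76.5    0.  -125.2] 0.05003683295265785 29.9
```

>>> {"op": "play_rows", "data": {
  "moves": [
    [[0,-1,0],[0.0009,0,0],26],
    [[0,-2,0],[0.0017,0,0],26],
    [[0,-3,0],[0.0026,0,0.0001],26],
    [[0,-4,0],[0.0035,0,0.0001],26],
    [[0,-5,0],[0.0044,0,0.0002],26]
  ]
}}

```text
time: 30.4
ee_pos: [0.4925, 0.0387, 0.0644]
tcp_rot: [-90.0, 0.0, -134.7]
wrist_force: [-0.3, -0.0, -0.5]
opening: 0.0222
```

>>> {"op": "play_rows", "data": {
  "moves": [
    [[0,-1,0],[0.0009,0,0],26],
    [[0,-2,0],[0.0017,0,0],26],
    [[0,-3,0],[0.0026,0,0.0001],26],
    [[0,-4,0],[0.0035,0,0.0001],26],
    [[0,-5,0],[0.0044,0,0.0002],26]
  ]
}}

```text
time: 30.9
ee_pos: [0.4903, 0.0361, 0.0645]
tcp_rot: [-90.0, 0.1, -129.7]
wrist_force: [4.4, 4.7, -2.3]
opening: 0.0221
```

>>> {"op": "play_rows", "data": {
  "moves": [
    [[0,-1,0],[0.0009,0,0],26],
    [[0,-2,0],[0.0017,0,0],26],
    [[0,-3,0],[0.0026,0,0.0001],26],
    [[0,-4,0],[0.0035,0,0.0001],26],
    [[0,-5,0],[0.0044,0,0.0002],26]
  ]
}}

```text
time: 31.4
ee_pos: [0.4877, 0.0328, 0.0645]
tcp_rot: [-90.0, 0.1, -124.7]
wrist_force: [5.4, 6.2, -2.9]
opening: 0.0227
```

>>> {"op": "play_rows", "data": {
  "moves": [
    [[0,-1,0],[0.0009,0,0],26],
    [[0,-2,0],[0.0017,0,0],26],
    [[0,-3,0],[0.0026,0,0.0001],26],
    [[0,-4,0],[0.0035,0,0.0001],26],
    [[0,-5,0],[0.0044,0,0.0002],26]
  ]
}}

```text
time: 31.9
ee_pos: [0.4853, 0.0292, 0.0645]
tcp_rot: [-90.0, 0.2, -119.7]
wrist_force: [4.6, 7.7, -2.8]
opening: 0.0223
```

```bash
python3 -c "
from h import *
c=camera('wrist'); cv2.imwrite('pics/w18.png',c['img'][:,:,::-1])
o=get_obs();print(o['ee_pos'],o['wrist_force'],o['tcp_rot'],np.hypot(*(o['ee_pos'][:2]-[.5275,.0035])),o['time'])
c2=cv2.imread('pics/w17.png'); cv2.imwrite('pics/w1718.png',np.hstack([c2[190:320,170:350],c['img'][190:320,170:350,::-1]]))
"
```

```text
[0.48519864 0.02910134 0.06451034] [ 3.7099663   5.66998526 -2.33929437] [ -89.99046067    0.15038975 -119.6489271 ] 0.049445263896887116 31.95
```

View pics/w1718.png

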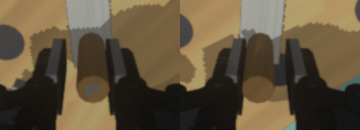

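Run:
```python
import numpy as np
S=np.array([.5275,.0035])
f=[(.5028,.0464,1.7,.5),(.4973,.0429,2.4,.9),(.4926,.0387,4.4,4.3),(.4899,.0357,4.7,5.6),(.4872,.0324,5.1,6.8),(.4848,.0288,4.4,7.1),(.4827,.025,3,6.6),(.4812,.0217,3.8,7.3),(.4799,.0184,3.2,7),(.4788,.0149,1.6,5.6),(.478,.0113,.4,4.7),(.4777,.0074,0,4),(.4778,.0001,.5,2.2)]
r=[(.4779,.0005,-.1,-2.8),(.4779,.0074,-.3,-2.3),(.4784,.0116,-2.3,-5.1),(.4793,.0157,-2.5,-6.3),(.4803,.0197,-3.1,-7.5),(.4819,.0238,-3.8,-7.8),(.4838,.0277,-4.8,-7.9),(.4861,.0315,-6.3,-5.9),(.4887,.0352,-6.3,-5.6),(.4918,.0387,-5.5,-4.2),(.4953,.0419,-3.6,-2.7)]
g=[(.4903,.0361,4.4,4.7),(.4877,.0328,5.4,6.2),(.4853,.0292,4.6,7.7)]
def P(d):
    d=np.array(d); v=d[:,:2]-S; a=np.degrees(np.arctan2(v[:,1],v[:,0])); u=v/np.linalg.norm(v,axis=1)[:,None]
    a%=360
    return a, d[:,2]*-u[:,1]+d[:,3]*u[:,0]
for d in (f,r,g):
    a,F=P(d); print(np.c_[a,F].round(2).tolist())
fa,fF=P(f); ra,rF=P(r); fF=-fF
# best mirror centre: f(c+x) == r(c-x)
from scipy.interpolate import interp1d
fi=interp1d(fa,fF)
for lo in range(0,1):
  best=[]
  for m in np.arange(145,157,.5):
    x=2*m-ra; ok=(x>fa.min())&(x<fa.max()); best.append((np.mean((fi(x[ok])-rF[ok])**2),m,ok.sum()))
  print([(round(b[0],2),b[1],b[2]) for b in best])
```

```text
[[119.93, -1.72], [127.47, -2.45], [134.75, -6.15], [139.42, -7.31], [144.35, -8.5], [149.35, -8.35], [154.36, -7.25], [158.54, -8.18], [162.62, -7.64], [166.83, -5.82], [171.05, -4.7], [175.52, -3.99], [183.91, -2.16]]
[[183.46, 2.79], [175.5, 2.32], [170.63, 5.41], [165.8, 6.72], [161.06, 8.1], [156.0, 8.67], [151.02, 9.24], [145.93, 8.42], [140.75, 8.32], [135.4, 6.85], [129.98, 4.49]]
[[138.77, -6.43], [143.64, -8.19], [148.66, -8.97]]
[(np.float64(8.75), np.float64(145.0), np.int64(8)), (np.float64(8.19), np.float64(145.5), np.int64(9)), (np.float64(7.29), np.float64(146.0), np.int64(9)), (np.float64(6.42), np.float64(146.5), np.int64(9)), (np.float64(5.29), np.float64(147.0), np.int64(9)), (np.float64(4.16), np.float64(147.5), np.int64(9)), (np.float64(2.9), np.float64(148.0), np.int64(10)), (np.float64(2.26), np.float64(148.5), np.int64(10)), (np.float64(1.78), np.float64(149.0), np.int64(10)), (np.float64(1.2), np.float64(149.5), np.int64(10)), (np.float64(0.79), np.float64(150.0), np.int64(10)), (np.float64(0.54), np.float64(150.5), np.int64(10)), (np.float64(0.45), np.float64(151.0), np.int64(10)), (np.float64(0.47), np.float64(151.5), np.int64(10)), (np.float64(0.71), np.float64(152.0), np.int64(11)), (np.float64(1.08), np.float64(152.5), np.int64(11)), (np.float64(1.52), np.float64(153.0), np.int64(11)), (np.float64(2.0), np.float64(153.5), np.int64(11)), (np.float64(2.57), np.float64(154.0), np.int64(11)), (np.float64(3.23), np.float64(154.5), np.int64(11)), (np.float64(4.1), np.float64(155.0), np.int64(11)), (np.float64(4.84), np.float64(155.5), np.int64(11)), (np.float64(5.61), np.float64(156.0), np.int64(11)), (np.float64(6.44), np.float64(156.5), np.int64(11))]
```

>>> {"op": "play_rows", "data": {
  "moves": [
    [[0,-1,0],[0.0009,0,0],26],
    [[0,-2,0],[0.0018,0,0],26],
    [[0,-3,0],[0.0027,0,0.0001],26],
    [[0,-4,0],[0.0036,0,0.0001],26],
    [[0,-5,0],[0.0045,0,0.0002],26]
  ]
}}

```text
time: 32.45
ee_pos: [0.4831, 0.0253, 0.0645]
tcp_rot: [-90.0, 0.2, -114.7]
wrist_force: [4.4, 6.9, -2.1]
opening: 0.0222
```

```bash
python3 -c "
from h import *
o=get_obs();v=o['ee_pos'][:2]-[.5275,.0035];print(o['ee_pos'],o['wrist_force'],np.degrees(np.arctan2(v[1],v[0])),o['time'])
c=camera('wrist')
o=get_obs();v=o['ee_pos'][:2]-[.5275,.0035];print(o['ee_pos'],o['wrist_force'],np.degrees(np.arctan2(v[1],v[0])),o['time'])
"
```

```text
[0.4831341  0.02529061 0.06450465] [ 4.36571179  6.89552719 -2.12509727] 153.84173018341832 32.45
[0.48297828 0.0250834  0.06447487] [ 2.55868716  3.55797633 -0.70990768] 154.1366584758968 32.5
```

>>> {"op": "play_rows", "data": {
  "moves": [
    [[0,0,0],[0.0003,0,0],26],
    [[0,0,0],[0.0006,0,0],26],
    [[0,0,0],[0.0006,0,0],26],
    [[0,0,0],[0.0006,0,0],26],
    [[0,0,0],[0.0006,0,0],26]
  ]
}}

```text
time: 33.0
ee_pos: [0.4827, 0.0246, 0.0645]
tcp_rot: [-90.0, 0.1, -114.8]
wrist_force: [2.8, 7.2, -2.4]
opening: 0.0225
```

```bash
python3 -c "
from h import *
o=get_obs();v=o['ee_pos'][:2]-[.5275,.0035];print(o['ee_pos'],o['wrist_force'],np.degrees(np.arctan2(v[1],v[0])),o['time'])
c=camera('wrist');cv2.imwrite('pics/w19.png',c['img'][:,:,::-1])
"
```

```text
[0.48274047 0.02463285 0.06449706] [ 2.80228099  7.15000997 -2.40374391] 154.72604186478588 33.0
```

>>> {"op": "play_rows", "data": {
  "moves": [
    [[0,0,0],[-0.0008,0,0],26],
    [[0,0,0],[-0.0016,0,0],26],
    [[0,0,0],[-0.0024,0,0],27],
    [[0,0,0],[-0.0028,0,0],30],
    [[0,0,0],[-0.0028,0,0],33]
  ]
}}

```text
time: 33.55
ee_pos: [0.4833, 0.0261, 0.0644]
tcp_rot: [-90.0, -0.0, -114.8]
wrist_force: [0.4, -1.0, 0.7]
opening: 0.0281
```

```bash
python3 -c "
from h import *
o=get_obs();v=o['ee_pos'][:2]-[.5275,.0035];print(o['ee_pos'],o['wrist_force'],np.degrees(np.arctan2(v[1],v[0])),o['time'])
c=camera('wrist');cv2.imwrite('pics/w20.png',c['img'][:,:,::-1])
"
```

```text
[0.48334395 0.02609975 0.06437778] [ 0.4355567  -1.04797465  0.66242413] 152.89592887540329 33.55
```

View pics/w20.png

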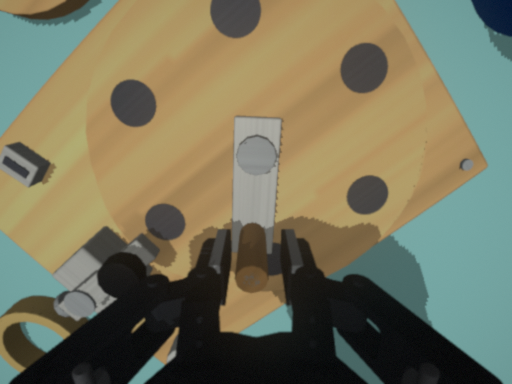

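>>> {"op": "play_rows", "data": {
  "moves": [
    [[0,0,0],[0,-0.01,0],33],
    [[0,0,0],[0,-0.03,0],33],
    [[0,0,0],[0,-0.06,0],33],
    [[0,0,0],[0,-0.09,0],33],
    [[0,0,0],[0,-0.11,0],33]
  ]
}}

```text
time: 34.1
ee_pos: [0.4838, 0.0262, 0.1774]
tcp_rot: [-89.9, 0.1, -114.8]
wrist_force: [0.2, 0.6, -0.1]
opening: 0.0281
```

```bash
python3 -c "
from h import *
o=get_obs();print(o['ee_pos'],o['wrist_force'],o['q'].round(1),o['time'])
c=camera('wrist');cv2.imwrite('pics/w21.png',c['img'][:,:,::-1])
s=camera('scene'); np.save('s21.npy',s['img'])
"
```

```text
[0.48382298 0.0261642  0.17740882] [ 0.22390918  0.56028748 -0.05868469] [   3.1   -4.9   -5.8   89.    -0.  -152.1] 34.1
```

View pics/w21.png

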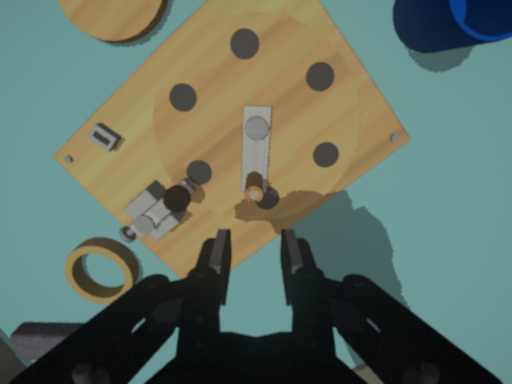

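```bash
python3 -c "
from h import *
im=cv2.imread('pics/w21.png'); cv2.imwrite('pics/w21c.png',cv2.resize(im[90:250,110:290],None,fx=3.7,fy=3.7,interpolation=cv2.INTER_CUBIC))
g=im.max(2); m=((g<55)).astype('uint8'); m[:, :150]=0;m[215:]=0; m[:170]=0
n,l,st,ce=cv2.connectedComponentsWithStats(m); print([(st[i],ce[i]) for i in range(1,n) if st[i][4]>50])
"
```

```text
[(array([163, 186,  27,  27, 528], dtype=int32), array([176.47916667, 198.56628788]))]
```

View pics/w21c.png

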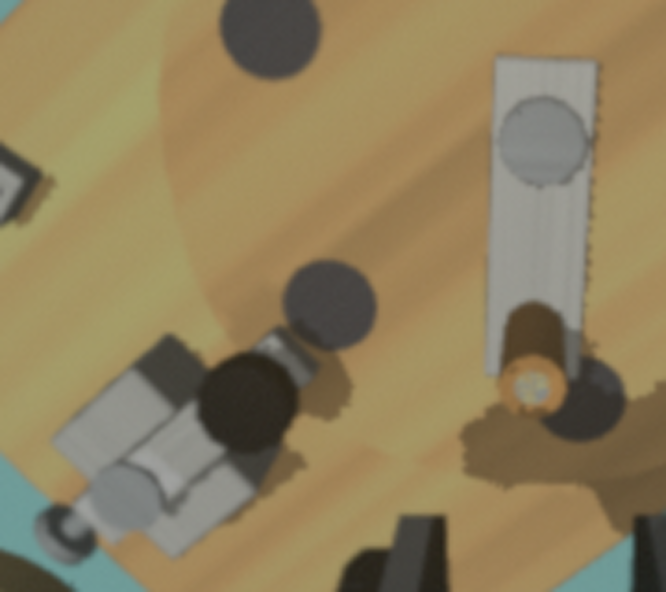

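```bash
python3 -c "
from h import *
c=camera('wrist')
q=lambda x,y:(x/3.7+110-.4,y/3.7+90-.4)
nut=plane(c,[q(543,141)],.057)[0]; peg=plane(c,[q(532,386)],.096)[0]; cap=plane(c,[(176.48,198.57)],.0845)[0]; col=plane(c,[q(66,533)],.04)[0]
print(nut,peg,cap,col)
for a in (peg,cap,col):
  v=(a-nut)[:2]; print(np.hypot(*v),np.degrees(np.arctan2(v[1],v[0])))
o=get_obs(); R0=R.from_euler('xyz',o['tcp_rot'],degrees=True); print(o['time'])
"
```

```text
[0.52927804 0.00437903 0.057     ] [0.48480474 0.02778152 0.096     ] [0.50578106 0.09415753 0.0845    ] [0.48185401 0.18592007 0.04      ]
0.05025486136581632 152.24601181512116
0.09280240842863885 104.66657929652621
0.1876331225832235 104.64022669324427
34.25
```

```bash
python3 -c "
from h import *
delta([.504,.0937,.12],-175)"
```

```text
turn [-0.1, 60.16, -0.15] shift [-0.0695, 0.0563, -0.0105] t 34.25 q [3.1, -4.9, -5.9, 88.8, -0.0, -152.1] yaw -114.84 F [ 0.35  0.2  -0.69]
```

>>> {"op": "play_rows", "data": {
  "moves": [
    [[0,8,0],[-0.02,0,-0.003],0],
    [[0,16,0],[-0.04,0,-0.006],0],
    [[0,24,0],[-0.06,0,-0.009],0],
    [[0,32,0],[-0.0695,0.01,-0.0105],0],
    [[0,40,0],[-0.0695,0.025,-0.0105],0]
  ]
}}

```text
time: 34.75
ee_pos: [0.5033, 0.0948, 0.1487]
tcp_rot: [-90.0, 0.0, -155.1]
wrist_force: [-0.4, -0.8, -0.1]
opening: 0.0002
```

>>> {"op": "play_rows", "data": {
  "moves": [
    [[0,7,0],[0,0.01,0],0],
    [[0,14,0],[0,0.02,0],0],
    [[0,20,0],[0,0.03,0],0],
    [[0,20,0],[0,0.03,0],0],
    [[0,20,0],[0,0.03,0],0]
  ]
}}

```text
time: 35.25
ee_pos: [0.5027, 0.0936, 0.119]
tcp_rot: [-90.0, -0.1, -174.7]
wrist_force: [-0.4, -0.1, -0.3]
opening: -0.0001
```

```bash
python3 -c "
from h import *
delta([.504,.0937,.09],-175); print(get_obs()['ee_pos'],get_obs()['opening'])
c=camera('wrist');cv2.imwrite('pics/w22.png',c['img'][:,:,::-1])
s=camera('scene');crop(s,195,140,345,265,5,'sc22.png')
d=camera('side');crop(d,215,130,305,285,3.8,'sd22.png')
P=[[.504,.0937,.086],get_obs()['ee_pos']]; print(proj(c,P),proj(s,P)*5-[975,700],proj(d,P)*3.8-[215*3.8,130*3.8])"
```

```text
turn [-0.01, 0.34, 0.07] shift [-0.0014, 0.029, -0.0] t 35.25 q [10.5, -1.0, -8.5, 82.6, -0.0, -84.8] yaw -174.66 F [-0.41 -0.15 -0.33]
[0.50266791 0.09357652 0.11896743] -0.00011617180221775216
[[254.36135801 218.59965637]
 [255.59208309 244.81180694]] [[463.56936334 287.91062902]
 [469.04916664 241.88853114]] [[170.76909266 299.71399031]
 [172.48370687 267.67548505]]
```

View pics/w22.png

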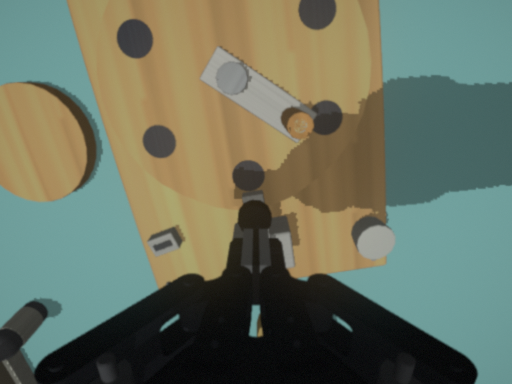

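View pics/sc22.png

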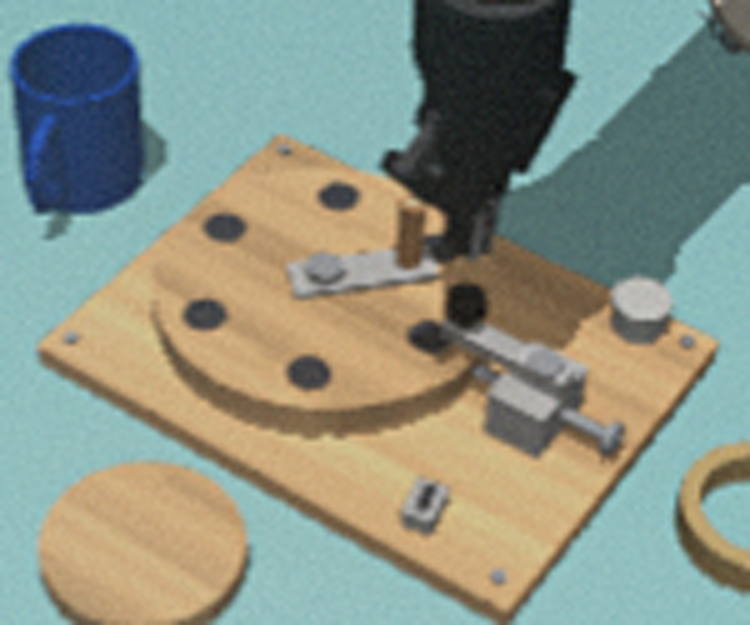

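View pics/sd22.png

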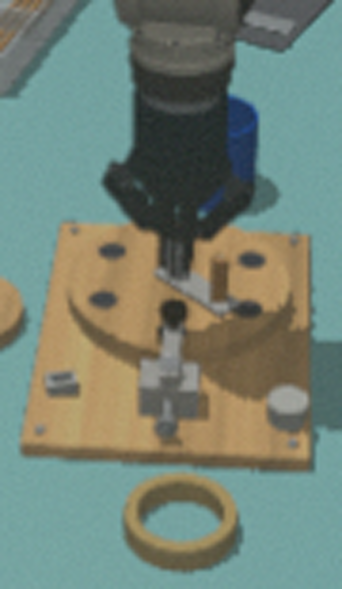

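>>> {"op": "play_rows", "data": {
  "moves": [
    [[0,0,0],[-0.001,0.01,0],0],
    [[0,0,0],[-0.0014,0.018,0],0],
    [[0,0,0],[-0.0014,0.024,0],0],
    [[0,0,0],[-0.0014,0.028,0],0],
    [[0,0,0],[-0.0014,0.03,0],0]
  ]
}}

```text
time: 35.9
ee_pos: [0.5042, 0.0937, 0.0888]
tcp_rot: [-90.0, -0.0, -174.8]
wrist_force: [-0.2, -0.7, -0.1]
opening: 0.0002
```

>>> {"op": "play_rows", "data": {
  "moves": [
    [[0,0,0],[0,0.001,0],0],
    [[0,0,0],[0,0.002,0],0],
    [[0,0,0],[0,0.003,0],0],
    [[0,0,0],[0,0.004,0],0],
    [[0,0,0],[0,0.005,0],0]
  ]
}}

```text
time: 36.4
ee_pos: [0.5047, 0.0938, 0.0847]
tcp_rot: [-90.0, 0.0, -174.8]
wrist_force: [-0.3, 1.1, 2.6]
opening: 0.0002
```

>>> {"op": "play_rows", "data": {
  "moves": [
    [[0,0,0],[0,0.001,0],0],
    [[0,0,0],[0,0.0017,0],0],
    [[0,0,0],[0,0.0025,0],0],
    [[0,0,0],[0,0.003,0],0],
    [[0,0,0],[0,0.0035,0],0]
  ]
}}

```text
time: 36.9
ee_pos: [0.5046, 0.0938, 0.081]
tcp_rot: [-90.0, 0.0, -174.8]
wrist_force: [-0.3, -0.2, 4.2]
opening: 0.0002
```

Contact near 0.086 and the spring force is rising as described. I'll go on slowly to the stop.

>>> {"op": "play_rows", "data": {
  "moves": [
    [[0,0,0],[0,0.0004,0],0],
    [[0,0,0],[0,0.0008,0],0],
    [[0,0,0],[0,0.0012,0],0],
    [[0,0,0],[0,0.0015,0],0],
    [[0,0,0],[0,0.0015,0],0]
  ]
}}

```text
time: 37.4
ee_pos: [0.5046, 0.0938, 0.0795]
tcp_rot: [-90.0, 0.0, -174.8]
wrist_force: [0.1, 0.6, 5.8]
opening: -0.0
```

>>> {"op": "play_rows", "data": {
  "moves": [
    [[0,0,0],[0,0.0003,0],0],
    [[0,0,0],[0,0.0006,0],0],
    [[0,0,0],[0,0.0006,0],0],
    [[0,0,0],[0,0.0006,0],0],
    [[0,0,0],[0,0.0006,0],0]
  ]
}}

```text
time: 37.9
ee_pos: [0.5046, 0.0938, 0.0791]
tcp_rot: [-90.0, 0.0, -174.8]
wrist_force: [0.3, 0.3, 5.9]
opening: -0.0
```

>>> {"op": "play_rows", "data": {
  "moves": [
    [[0,0,0],[0,0.0003,0],0],
    [[0,0,0],[0,0.0005,0],0],
    [[0,0,0],[0,0.0005,0],0],
    [[0,0,0],[0,0.0005,0],0],
    [[0,0,0],[0,0.0005,0],0]
  ]
}}

```text
time: 38.4
ee_pos: [0.5047, 0.0938, 0.079]
tcp_rot: [-90.0, 0.0, -174.8]
wrist_force: [-1.4, -0.4, 9.8]
opening: -0.0001
```

```bash
python3 -c "
from h import *
for i in range(3):
  o=get_obs();print(o['ee_pos'],o['wrist_force'],o['time']); camera('scene')"
```

```text
[0.50465678 0.09383565 0.07899299] [-1.39204344 -0.39790226  9.77408383] 38.4
[0.50466309 0.09384404 0.07900208] [-2.04520776 -0.14653445  9.86090227] 38.45
[0.50466263 0.09383147 0.07900579] [-1.27987802 -0.56886826  8.896978  ] 38.5
```

Hard stop reached: z stays at 0.0790 while the force has risen to about 9.5 N. I'll release it straight up.

>>> {"op": "play_rows", "data": {
  "moves": [
    [[0,0,0],[0,-0.002,0],0],
    [[0,0,0],[0,-0.004,0],0],
    [[0,0,0],[0,-0.007,0],0],
    [[0,0,0],[0,-0.011,0],0],
    [[0,0,0],[0,-0.02,0],0]
  ]
}}

```text
time: 39.05
ee_pos: [0.5036, 0.0936, 0.0976]
tcp_rot: [-90.0, -0.1, -174.8]
wrist_force: [-0.5, 0.7, 0.8]
opening: 0.0002
```

>>> {"op": "play_rows", "data": {
  "moves": [
    [[0,0,0],[0,-0.03,0],0],
    [[0,0,0],[0,-0.06,0],0],
    [[0,0,0],[0,-0.09,0],0],
    [[0,0,0],[0,-0.12,0],0],
    [[0,0,0],[0,-0.12,0],0]
  ]
}}

```text
time: 39.55
ee_pos: [0.5055, 0.094, 0.2228]
tcp_rot: [-90.0, 0.3, -174.8]
wrist_force: [0.1, -0.1, 0.7]
opening: -0.0002
```

```bash
python3 -c "
from h import *
o=get_obs();print(o['ee_pos'],o['wrist_force'],o['time'])
c=camera('wrist');cv2.imwrite('pics/w23.png',c['img'][:,:,::-1])
s=camera('scene');crop(s,195,140,345,265,5,'sc23.png')"
```

```text
[0.50550234 0.09399437 0.22275415] [ 0.14428284 -0.0900077   0.72220998] 39.55
```

View pics/w23.png

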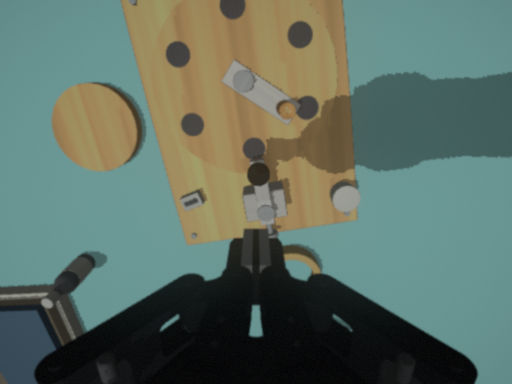

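View pics/sc23.png

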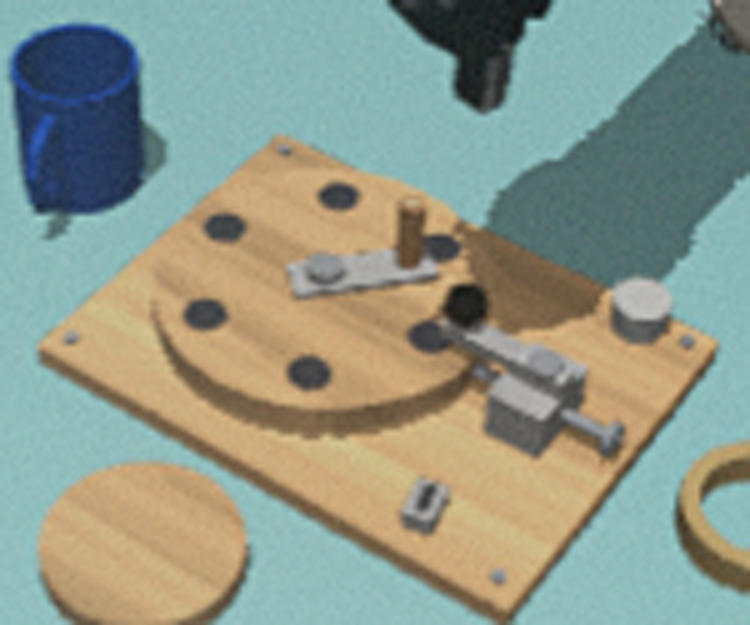

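The wheel has not moved since it was let go: in the scene picture the peg top is still at about (410,205). The cap is back up at (466,303), and the bystanders stand where they were. I'll hand it in.

```bash
python3 -c "
from workcell import job_done
print(job_done())"
```

```text
the job is handed in; nothing more can be done
None
```

The wheel is standing at its high spot as best I could find it. The plunger was pressed fully down once there and released, and I handed the job in at about 40 s.

- **Finding the spot:** I pushed the peg about 290° round. The lesser bump peaked at about 5.3 N and the high spot at about 8.5 N. I then pushed back over the high spot, where the push reached about 9.2 N. Matching the two passes put the top at a peg direction of about 151°.
- **Stopping and letting go:** I pushed forward again until the peg should have been at about 151° and let go. A picture measurement afterwards gave about 152°. I could not confirm the rim height by camera; the feeler's movement was too small in the scene pictures to measure.
- **Marking:** The cap met the finger at about 86 mm. It stopped at 79.0 mm while the force rose from about 6 to 9.8 N, so it was on its stop. It came fully back up after release.
- **Last checks:** In the final pictures the wheel had not moved. The sharpener, pot, mug, blank wheel and tape roll were in place, and the robot was clear of everything. I did not check the stapler, eraser and glue stick closely, but the arm never went near them.
- **Disagreements:** All measured pushes were about 1 N or more above the figures given, and round rim took about 1.8 N instead of 1 N. The side camera's positions differed from the others by up to about 10 mm, so I relied on the wrist camera.

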